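# Screw the tilted port plug of a water bath home

## Task

The brass plug in the sloping front of the water bath is only started in its thread: take the orange-handled square key out of its stand, hold it straight in line with the plug, feel for the plug's square recess and seat the key in it, and only then turn the plug clockwise with the key until it is fully home, flush with the steel rim. Keep the key in line all the while you turn, then put it back in its stand, and leave the beakers, boxes and jar on the bench where they are.

Things in the scene. Friction and masses are not known exactly. Their poses are not given: they have to be found in the camera images.
- key: Square plug key, 115 mm long, about 0.25 kg. Origin: centre of the bit's bottom face; z runs up the shaft to the handle. Steel square bit 18 x 18 mm from z = 0 to 24 mm (sides along the key's x and y), round shaft 17 mm thick to 66 mm, round collar of 46 mm diameter from 66 to 74 mm, then the handle. It starts upright in the stand, collar resting on the stand's top.
- key_handle (a point): Centre of the key's orange flat handle, on the key's z axis 97 mm above its bottom, axes as the key's. The handle measures 70 mm along x, 18 mm along y and 36 mm along z: pinch it across y.
- stand: Fixed blue key stand: block 85 x 85 x 75 mm (tall) on a grey 120 x 120 mm foot. Origin: centre of its underside, on the bench; z up. In its top, centred, a square hole 32 x 32 mm, 70 mm deep, sides along x and y; the key drops in loosely until its collar rests on the top (key origin then 9 mm above the stand's origin).
- port: Fixed round steel port boss, 84 mm outside and 52 mm inside diameter, on the bath's sloping front. Origin: centre of its rim; z is the thread's axis and points out of the port, up and roughly towards the robot, 26 degrees from vertical. x points up the slope, y across it.
- plug_seat: The brass plug: eight-sided head, 44 mm across flats. Origin: centre of the head's top face, 4 mm proud of the rim at the start, level with it when home. Its axes are parallel to the port's and do not turn with the head. The plug turns stiffly (about 0.15 N m) and goes in only by turning, not by a push under about 30 N.
- recess (a point): Mouth of the square recess in the plug's head (same point and axes as plug_seat): 20 x 20 mm, 16 mm deep, centred on the axis. Its sides start turned by any angle up to 40 degrees either way from the port's x and y; this angle is not reported, it must be seen or felt: the bit drops in only when its sides line up with the recess within about 7 degrees.
- plug (a joint): How far the plug has been turned clockwise (seen from outside, looking into the port) since the start, in rad: 0 at the start, 1.05 (60 degrees) at its stop when it is home and flush. It sinks 3.8 mm per rad and stays where it is left.
- bath: Fixed stainless water bath, 200 x 200 mm, 93 mm tall (lid 8 mm and grip 20 mm more), its sloping front with the port towards the robot. Origin at the centre of its underside, on the bench.
- beaker_a: Glass beaker, 70 mm diameter, 90 mm tall, a bystander. Origin under its centre.
- beaker_b: Second glass beaker, like the first, a bystander.
- tipbox_y: Yellow box 120 x 80 x 65 mm, a bystander. Origin under its centre.
- tipbox_b: Blue box 120 x 80 x 65 mm, a bystander. Origin under its centre.
- jar_a: Green glass jar, 68 mm diameter, 120 mm tall, a bystander. Origin under its centre.
Things that resemble listed ones, but are neither listed nor needed, are in the scene too. Of the things that look like the stand, take the one that is farthest to the robot's left at the start.

How it is judged:
By the outcome, as a careful person would: the job done as asked, in the order asked, and still so for the second after the job is handed in, with the robot touching nothing.
It also fails if it takes over 64 s, if anything falls off the work surface, if the arm or the gripper's body presses on something with over 40 N, if the wrist force passes 120 N, or if a joint passes its speed limit or range.

## Robot

A 6-joint arm with a two-finger parallel gripper is mounted at the origin on the work surface. World frame = base frame: x ahead of the robot, y to its left, z up, the work surface at z = 0. Lengths are in m, angles in rad, forces in N, time in s.
With the tool pointing down it reaches from about 0.3 to 0.775 m from the base axis. Payload 14.6 kg.
Tool frame: the origin (TCP) lies on the centre line of the jaws, within the pads' length; the fingertips stand 19 mm ahead of it and the grasp point (between the pads) is the TCP (ctrl.tip_reach is the distance from the TCP to the fingertips, in m); x points along the fingers, y is the direction in which the jaws open and shut, and the axes are right-handed (so a half turn about x gives the same grasp; the last joint's range is limited). The gripper opens to 94 mm and grips with 3 to 60 N. Pads are 16 mm wide; open, the fingers measure 119 mm over their backs; the gripper's body (75 mm by 177 mm) begins 78 mm behind the grasp point.
Start: joints at [-1.305, 0.3, 1.521, -0, 1.321, -0.067], TCP at [0.18, -0.52, 0.224] pointing down, gripper open.
Joint ranges: [-3.03, 3.03], [-0.79, 2.21], [0.23, 2.52], [-1.04, 4.18], [0, 3.07], [-2.55, 2.55]. Speed limits (rad/s): [2.22, 2.22, 2.57, 3.14, 3.14, 3.14].

## Interface

Orientations are given as [roll, pitch, yaw] about the fixed x, y, z axes, in that order (R = Rz(yaw) Ry(pitch) Rx(roll)).
In Python, from station import ctrl, optics, models gives the robot as it stands. The module is installed in compiled form; this text tells all that it offers.
- The arm moves only by the tool arm_command, never from a script. Its argument "deltas" is a list of rows, each an object with "translation": the shift along the tool's x, y, z in units of 25 mm (1.0 is 25 mm), a list of three; "turn": the turn, a rotation vector about the tool's x, y, z in units of 5 degrees (1.0 is 5 degrees), a list of three. In form: [{"translation": [x, y, z], "turn": [rx, ry, rz]}, ...]. A call has 1 to 12 rows; each row is the pose to reach, as a shift and turn from the pose commanded when the call began, along the tool's axes at that moment; what a row does not reach only later rows make up. A row lasts 1/12 s, in which the tool goes at most 41.7 mm and 7.16 degrees, less where a joint would pass 70% of its speed; a pose out of reach is approached as far as the arm can. A call with a gripper value outside its range is refused whole. "gripper" is the finger opening in mm, from 0 to 94, set as the call begins (left out, the last holds). The fingers move at their own pace and stop on an object; "force" is the grip in N (left out, the last holds). Time passes only in rows, so rows that repeat a pose let the fingers close. It gives the time, the measured TCP pose, the force and the opening at its end, in the units of the state.
- ctrl.get_obs(): the state, without advancing time (a new reading comes with each control period).
- optics.camera(name): name is "scene" or "top"; returns the picture (400x640x3 uint8, red, green, blue); there is no depth.
- optics.get_calibration(name): a dict with "K" (3x3 intrinsics, pixels), "origin" and "orientation" of the camera in the world. Camera axes: x right, y down, z forward; pixel columns grow to the right and rows downward; lengths in m; the calibration is good to about 2 mm. A picture is of the moment at which its call begins. get_calibration takes no time and is no camera call.
- ctrl.hand_in(): hands the job in, once; it reports no verdict.
Trained networks look in the newest picture that a camera, given by its name, has taken for a name from the list of things; names that differ only in an ending like _2 or _b are one class to them, and where a whole thing is asked for, a point or a joint stands for the part that bears it (a point fixed in the world has none). Each returns a list of dicts, best first, with "score" (0 to 1); they miss things now and then, are a little off and sometimes report something else, mostly with a low value. They report only what shows in the picture. A call takes as long as a camera call. They do not tell look-alikes from the thing itself.
- models.look_for(target, camera): "box" ([left, top, right, bottom] in pixels, round what is visible of it).
- models.cut_out(target, camera): "pixels" (400x640 bool, what is visible of it) and "box" ([left, top, right, bottom] in pixels, round what is visible of it).
- models.mark_of(target, camera): "at" ([column, row] in pixels: a listed point, or the origin of a listed thing).
The state is a dict: "time_s": time; "qpos": joint angles; "joint_vel": joint speeds; "tau": joint torques, N m; "ee_pos": TCP position; "eef_rot": TCP orientation; "force": force on the tool from outside, world axes, zero at the start; "moment": the same for the moment, N m; "grip_width": finger opening in m.
Only numpy, scipy, OpenCV 4.12 (cv2) and the standard library are available. Lean on these libraries where they do the work, as an engineer would, in place of code of your own. Each camera call takes 0.05 s, during which the arm holds its last target.

## Working session

There is one attempt and no reset: what is moved stays moved. The work goes in short steps, Python scripts to look and compute and a tool call to move; the robot and the scene stay as the last step left them, time stands still between calls to the robot, and variables do not carry over. Pictures are saved under pics/ and viewed, and the job is handed in when it is done.

Besides the shell and the picture viewer there is one more tool, called by a JSON object that holds its "op" and its "data", one argument or row to a line. arm_command: Moves the arm, as the interface text tells. Its arguments: {"type":"object","properties":{"deltas":{"type":"array"},"gripper":{"type":"number"},"force":{"type":"number"}},"required":["deltas"]}

```bash
mkdir -p pics; ls
python3 - <<'E'
from station import ctrl, optics, models
import cv2, numpy as np
o=ctrl.get_obs(); print(o)
for n in ['scene','top']:
    im=optics.camera(n); cv2.imwrite(f'pics/{n}0.png',im[:,:,::-1]); c=optics.get_calibration(n); print(n,c)
E
```

```text
pics
{'time_s': 0.0, 'qpos': array([-1.30460271e+00,  3.00459460e-01,  1.52159235e+00, -2.26350177e-05,
        1.32069517e+00, -6.66324238e-02]), 'joint_vel': array([-7.15964106e-04, -1.36393128e-04, -1.04441307e-03, -1.50392159e-05,
       -1.17243908e-03, -1.19128162e-03]), 'tau': array([-2.93647263e-04, -5.31805909e+01, -3.52738488e+01,  7.08143204e-02,
        2.44514766e-02, -1.13361550e-04]), 'ee_pos': array([ 0.17960399, -0.51958933,  0.22388793]), 'eef_rot': array([-1.61843787,  1.56964179,  1.85598644]), 'force': array([-0.2427981 ,  0.3415585 , -0.32611138]), 'moment': array([-0.05133929,  0.02510003, -0.0265457 ]), 'grip_width': 0.09386046291000884}
scene {'K': array([[362.39947656,   0.        , 317.88260769],
       [  0.        , 362.39947656, 201.75217617],
       [  0.        ,   0.        ,   1.        ]]), 'origin': array([ 0.83749513, -0.71026467,  0.88415802]), 'orientation': array([-2.41289113, -0.01267259,  0.4754499 ])}
top {'K': array([[379.34660532,   0.        , 315.52006469],
       [  0.        , 379.34660532, 196.32128098],
       [  0.        ,   0.        ,   1.        ]]), 'origin': array([ 0.42449819, -0.07428731,  1.29934008]), 'orientation': array([-3.06116726, -0.00512931, -1.54573071])}
```

View pics/scene0.png

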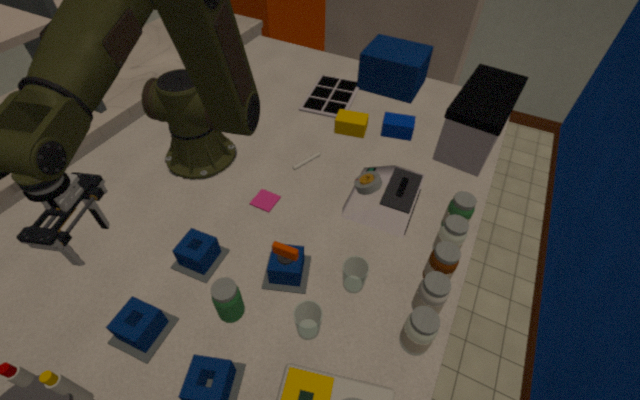

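View pics/top0.png

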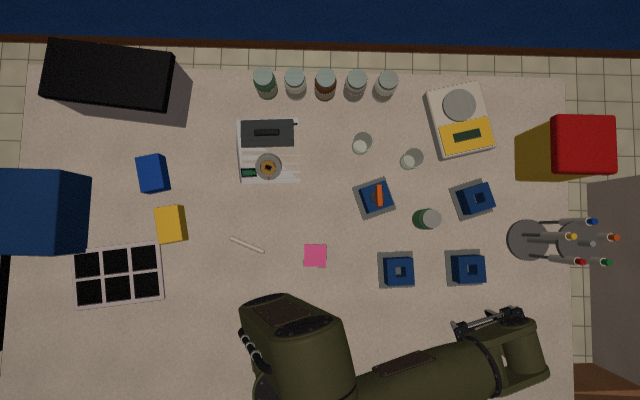

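The only holder with the orange key is at top (376,197), scene (286,265). The look-alikes are at top (475,198), (399,270) and (468,268). In the top view the robot's left is image left, so (376,197) is the one to take. Next I'll take close crops and measurements.

```bash
cat > h.py <<'E'
from station import ctrl, optics, models
import cv2, numpy as np
from scipy.spatial.transform import Rotation as R
CAL={n:optics.get_calibration(n) for n in ['scene','top']}
def Rc(n): return R.from_euler('xyz',CAL[n]['orientation']).as_matrix()
def proj(n,P):
    P=np.atleast_2d(P); c=(P-CAL[n]['origin'])@Rc(n); p=c@CAL[n]['K'].T; return p[:,:2]/p[:,2:]
def ray(n,px):
    d=Rc(n)@np.linalg.inv(CAL[n]['K'])@np.array([px[0],px[1],1.]); return CAL[n]['origin'],d/np.linalg.norm(d)
def atz(n,px,z):
    o,d=ray(n,px); return o+d*(z-o[2])/d[2]
def tri(px):
    A=np.zeros((3,3));b=np.zeros(3)
    for n,p in px.items():
        o,d=ray(n,p);M=np.eye(3)-np.outer(d,d);A+=M;b+=M@o
    x=np.linalg.solve(A,b); return x,[proj(n,x)[0]-p for n,p in px.items()]
def crop(n,im,u,v,r,s,name):
    c=im[max(0,v-r):v+r,max(0,u-r):u+r]; cv2.imwrite(name,cv2.resize(c,None,fx=s,fy=s,interpolation=cv2.INTER_CUBIC)[:,:,::-1])
E
python3 - <<'E'
from h import *
ims={n:optics.camera(n) for n in CAL}
a=[]
for n,(u,v),(u2,v2) in [('scene',(286,265),(375,190)),('top',(376,197),(268,160))]:
    for (x,y) in [(u,v),(u2,v2)]:
        c=ims[n][y-35:y+35,x-35:x+35]; a.append(cv2.resize(c,(290,290),interpolation=cv2.INTER_CUBIC))
g=np.vstack([np.hstack(a[:2]),np.hstack(a[2:])]); g=cv2.convertScaleAbs(g,alpha=1.6)
cv2.imwrite('pics/crops.png',g[:,:,::-1])
for t in ['key','key_handle','stand','port','plug_seat','recess','bath']:
    for n in CAL:
        for d in models.mark_of(t,n)[:4]: print(t,n,np.round(d['at'],1),round(d['score'],2))
E
```

```text
key top [374.  199.1] 0.73
key_handle scene [286.7 252.5] 0.68
key_handle top [377.6 193.8] 0.63
key_handle top [268.2 165.7] 0.6
stand scene [200.9 261. ] 0.93
stand scene [289.  272.6] 0.85
stand scene [143.9 333.2] 0.76
stand scene [213.4 391.3] 0.62
stand top [395.9 270.1] 0.92
stand top [473.9 201.1] 0.91
stand top [466.9 268.8] 0.9
stand top [372.9 195.7] 0.86
port scene [366.3 178.7] 0.57
port top [267.7 166.2] 0.72
plug_seat scene [366.4 176.7] 0.56
plug_seat top [271.2 167.3] 0.55
plug_seat top [271.1 168.5] 0.26
recess scene [363.4 179.1] 0.68
recess top [267.4 166.8] 0.54
bath scene [375.3 202.8] 0.77
bath top [271.1 155.5] 0.8
```

View pics/crops.png

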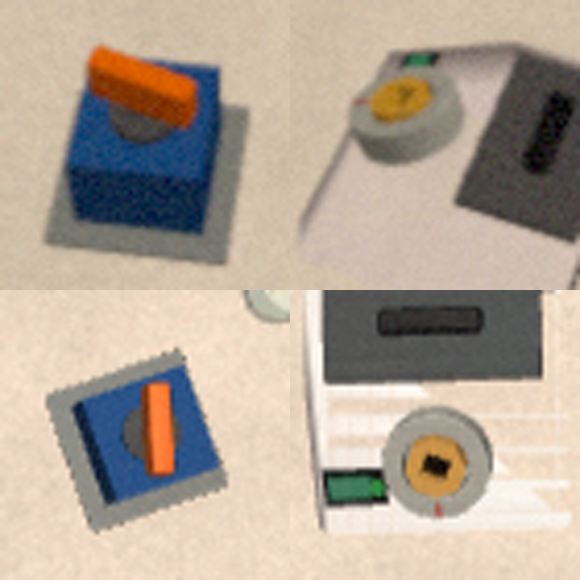

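```bash
cat >> h.py <<'E'
S=8
def hullmask(n,P,box):
    u0,v0,u1,v1=box
    p=proj(n,P); h=cv2.convexHull(((p-[u0,v0]+0.5)*S).astype(np.float32))
    m=np.zeros(((v1-v0)*S,(u1-u0)*S),np.uint8); cv2.fillConvexPoly(m,np.round(h).astype(np.int32),255)
    return cv2.resize(m,(u1-u0,v1-v0),interpolation=cv2.INTER_AREA)/255.
def boxpts(a,b): return np.array([[x,y,z] for x in(a[0],b[0]) for y in(a[1],b[1]) for z in(a[2],b[2])])
def softmask(im,box,fn):
    u0,v0,u1,v1=box; return fn(im[v0:v1,u0:u1].astype(float))
E
python3 - <<'E'
from h import *
from scipy.optimize import minimize
ims={n:np.mean([optics.camera(n).astype(float) for _ in range(2)],0) for n in CAL}
np.savez('ims0.npz',**ims)
hb={'scene':(260,230,315,290),'top':(355,170,400,225)}
# orange-ness
om={n:np.clip(((ims[n][...,0]-ims[n][...,2])[b[1]:b[3],b[0]:b[2]]-60)/110,0,1) for n,b in hb.items()}
for n in om: 
    i=np.argwhere(om[n]>.5); print(n,om[n].sum(), i.min(0)+[hb[n][1],hb[n][0]],i.max(0)+[hb[n][1],hb[n][0]], 'maxdiff',(ims[n][...,0]-ims[n][...,2])[hb[n][1]:hb[n][3],hb[n][0]:hb[n][2]].max())
H=boxpts((-.035,-.009,.079),(.035,.009,.115))
def cost(p,full=False):
    P=H@R.from_euler('z',p[2]).as_matrix().T+[p[0],p[1],p[3]]
    e=[((hullmask(n,P,hb[n])-om[n])**2).sum() for n in om]
    return e if full else sum(e)
x0=atz('top',(378,194),.12)
best=None
for y in np.arange(0,np.pi,np.pi/6):
    r=minimize(cost,[x0[0],x0[1],y,.009],method='Nelder-Mead',options=dict(initial_simplex=np.array([[x0[0],x0[1],y,.009]]+[[x0[0]+.01*(i==0),x0[1]+.01*(i==1),y+.3*(i==2),.009+.01*(i==3)] for i in range(4)]),maxiter=400))
    if best is None or r.fun<best.fun: best=r
print('key',best.x,np.degrees(best.x[2]),best.fun,cost(best.x,True))
# stand: blue mask
sb={'scene':(255,235,320,300),'top':(345,170,405,225)}
bm={}
for n,b in sb.items():
    I=ims[n][b[1]:b[3],b[0]:b[2]]; bm[n]=((I[...,2]-I[...,0]>25)).astype(float)
    o=np.clip(((I[...,0]-I[...,2])-60)/110,0,1); bm[n]=np.maximum(bm[n],0)
    cv2.imwrite(f'pics/bm_{n}.png',cv2.resize((bm[n]*255).astype(np.uint8),None,fx=6,fy=6))
B=boxpts((-.0425,-.0425,0),(.0425,.0425,.075))
C=[(.023*np.cos(t),.023*np.sin(t),z) for t in np.linspace(0,6.28,24) for z in(.066,.074)]
k=best.x
KP=H@R.from_euler('z',k[2]).as_matrix().T+[k[0],k[1],k[3]]
KC=np.array(C)+[k[0],k[1],k[3]]
occ={n:np.maximum(hullmask(n,KP,sb[n]),hullmask(n,KC,sb[n])) for n in sb}
def c2(p,full=False):
    P=B@R.from_euler('z',p[2]).as_matrix().T+[p[0],p[1],0]
    e=[((hullmask(n,P,sb[n])*(1-occ[n])-bm[n]*(1-occ[n]))**2).sum() for n in sb]
    return e if full else sum(e)
best=None
for y in np.arange(0,np.pi/2,np.pi/8):
    s0=np.array([k[0],k[1],y])
    r=minimize(c2,s0,method='Nelder-Mead',options=dict(initial_simplex=np.array([s0]+[s0+d for d in np.diag([.01,.01,.3])]),maxiter=400))
    if best is None or r.fun<best.fun: best=r
print('stand',best.x,np.degrees(best.x[2]),best.fun,c2(best.x,True))
E
```

```text
scene 115.60454545454544 [242 273] [253 296] maxdiff 139.5
top 62.87272727272727 [185 377] [205 382] maxdiff 129.5
key [ 0.52945284 -0.27791169 -0.09155549  0.01118197] -5.24574326828675 261.9066130715777 [np.float64(184.20205768760266), np.float64(77.70455538397502)]
stand [ 0.52985572 -0.27716436  1.9435634 ] 111.35797997417073 197.34082736781954 [np.float64(143.46464128554348), np.float64(53.87618608227605)]
```

```bash
cat > fit1.py <<'E'
from h import *
from scipy.optimize import minimize
def hsvmask(im,b,lo,hi,smin,vmin=20):
    I=im[b[1]:b[3],b[0]:b[2]]; I=np.clip(I,0,255).astype(np.uint8)
    I=cv2.resize(I,None,fx=S,fy=S,interpolation=cv2.INTER_CUBIC)
    h=cv2.cvtColor(I,cv2.COLOR_RGB2HSV); m=((h[...,0]>=lo)&(h[...,0]<=hi)&(h[...,1]>smin)&(h[...,2]>vmin)).astype(np.float32)
    return cv2.resize(m,(b[2]-b[0],b[3]-b[1]),interpolation=cv2.INTER_AREA)
def nm(c,s0,d):
    s0=np.array(s0,float); return minimize(c,s0,method='Nelder-Mead',options=dict(initial_simplex=np.array([s0]+[s0+x for x in np.diag(d)]),maxiter=500,xatol=1e-5))
if __name__=='__main__':
    ims=np.load('ims0.npz')
    hb={'scene':(260,230,315,290),'top':(355,170,400,225)}
    om={n:hsvmask(ims[n],b,2,14,130) for n,b in hb.items()}
    H=boxpts((-.035,-.009,.079),(.035,.009,.115))
    def cost(p,full=False):
        P=H@R.from_euler('z',p[2]).as_matrix().T+[p[0],p[1],p[3]]
        e=[((hullmask(n,P,hb[n])-om[n])**2).sum() for n in om]
        return e if full else sum(e)
    for s in [-.1,.1]:
        k=nm(cost,[.53,-.28,s,.009],[.01,.01,.2,.01]).x
        print('key',k,np.degrees(k[2]),cost(k,True),[m.sum() for m in om.values()])
    for n in om:
        P=H@R.from_euler('z',k[2]).as_matrix().T+[k[0],k[1],k[3]]
        g=np.hstack([om[n],hullmask(n,P,hb[n])]); cv2.imwrite(f'pics/hm_{n}.png',cv2.resize((g*255).astype(np.uint8),None,fx=5,fy=5,interpolation=0))
    g=[cv2.imread(f'pics/hm_{n}.png') for n in om]; hh=max(x.shape[0] for x in g)
    cv2.imwrite('pics/hm.png',np.hstack([cv2.copyMakeBorder(x,0,hh-x.shape[0],0,9,cv2.BORDER_CONSTANT,value=(0,0,99)) for x in g])[:, :1100])
    # port crops large
    for n,(x,y) in [('scene',(368,183)),('top',(267,167))]:
        c=ims[n][y-22:y+22,x-22:x+22]; c=np.clip(c*1.7,0,255).astype(np.uint8)
        cv2.imwrite(f'pics/p_{n}.png',cv2.resize(c,(390,390),interpolation=cv2.INTER_CUBIC)[:,:,::-1])
    cv2.imwrite('pics/p.png',np.hstack([cv2.imread(f'pics/p_{n}.png') for n in om]))
E
python3 fit1.py
```

```text
key [ 0.5295223  -0.2764456   0.03025779  0.0070737 ] 1.733643514570273 [np.float64(34.60309093107219), np.float64(12.306746751549884)] [np.float32(316.6875), np.float32(154.15625)]
key [ 0.52878111 -0.27678698  0.0511824   0.00734194] 2.932535481610676 [np.float64(35.76337880112216), np.float64(9.5434672436683)] [np.float32(316.6875), np.float32(154.15625)]
```

View pics/hm.png

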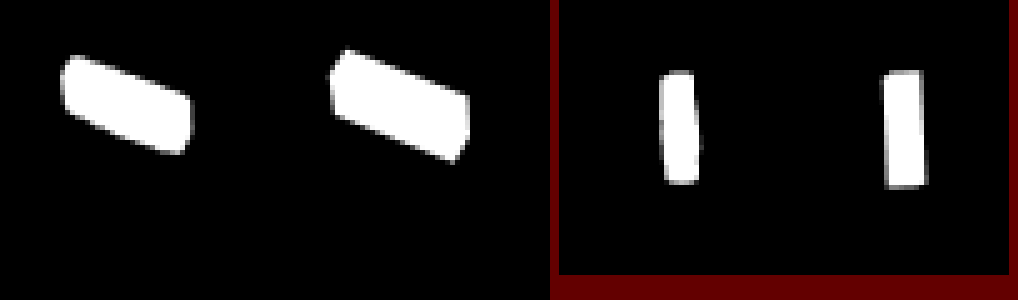

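View pics/p.png

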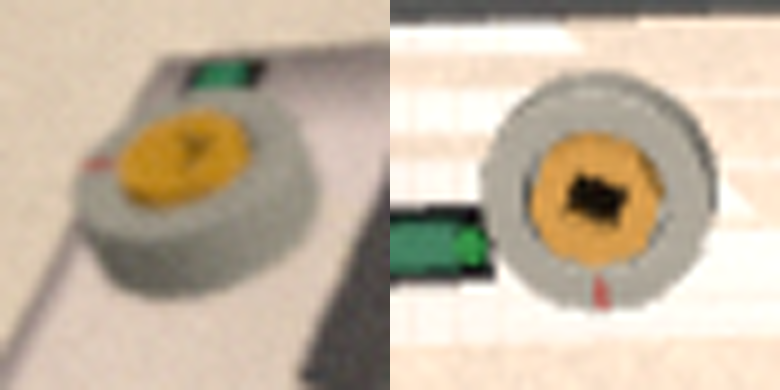

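```bash
cat > fit2.py <<'E'
from fit1 import *
ims=np.load('ims0.npz')
I=ims['top']; g=I.mean(2)
m=((g<75)&(np.ptp(I,axis=2)<25)).astype(np.uint8); m[:110]=0;m[152:]=0;m[:,:236]=0;m[:,300:]=0
cs,_=cv2.findContours(m,cv2.RETR_EXTERNAL,cv2.CHAIN_APPROX_NONE); c=max(cs,key=cv2.contourArea)
r=cv2.minAreaRect(c); print(r)
pts=np.array([atz('top',p,.101) for p in cv2.boxPoints(r)]); print(pts)
for i in range(4): d=pts[(i+1)%4]-pts[i]; print(np.linalg.norm(d),np.degrees(np.arctan2(d[1],d[0])))
pb={'scene':(345,158,392,208),'top':(244,142,292,190)}
bm={n:hsvmask(ims[n],b,10,26,150 if n=='scene' else 110) for n,b in pb.items()}
# fill hole
def hf(m):
    b=(m>.5).astype(np.uint8); cs,_=cv2.findContours(b,cv2.RETR_EXTERNAL,cv2.CHAIN_APPROX_NONE); f=np.zeros_like(b); cv2.drawContours(f,[max(cs,key=cv2.contourArea)],-1,1,-1); return np.maximum(m,cv2.erode(f,np.ones((3,3))))*cv2.dilate(f,np.ones((3,3)))
bm={n:hf(m) for n,m in bm.items()}
t=np.linspace(0,2*np.pi,48,endpoint=False)
def frame(a,tilt=np.radians(26)):
    z=np.array([np.cos(a)*np.sin(tilt),np.sin(a)*np.sin(tilt),np.cos(tilt)])
    x=np.array([-np.cos(a)*np.cos(tilt),-np.sin(a)*np.cos(tilt),np.sin(tilt)]); return np.column_stack([x,np.cross(z,x),z])
Cy=np.array([[.0227*np.cos(q),.0227*np.sin(q),z] for q in t for z in (0,-.004)]) # about head top
def cost(p,full=False):
    P=Cy@frame(p[3]).T+p[:3]
    e=[((hullmask(n,P,pb[n])-bm[n])**2).sum() for n in bm]; return e if full else sum(e)
x0=tri({'scene':(366,178),'top':(267.4,166.8)}); print('tri',x0)
for a in [np.pi,np.pi+.3]:
  s=nm(cost,list(x0[0])+[a],[.01,.01,.01,.3]).x; print('seat',s,np.degrees(s[3]),cost(s,True),[q.sum() for q in bm.values()])
a=np.pi+.0
for a in np.radians([170,175,180,185,190]):
  s=nm(lambda p:cost([*p,a]),x0[0],[.01,.01,.01]); print(np.degrees(a),s.x,s.fun)
# red mark in top
J=ims['top']; rm=(J[...,0]-J[...,1:].max(2)); sub=rm[165:182,255:280]; w=np.clip(sub-35,0,None); ys,xs=np.mgrid[165:182,255:280]; 
# exclude brass by B vs G
ok=(J[...,1]-J[...,2])[165:182,255:280]<15; w=w*ok; print('red',(xs*w).sum()/w.sum(),(ys*w).sum()/w.sum(),w.sum())
E
python3 fit2.py
```

```text
((268.45758056640625, 132.84722900390625), (27.24745750427246, 55.57148361206055), 88.53119659423828)
[[ 0.76157228  0.17006413  0.101     ]
 [ 0.77099245 -0.00847108  0.101     ]
 [ 0.68209511 -0.01330697  0.101     ]
 [ 0.67282468  0.16419203  0.101     ]]
0.17878356264939949 -86.97966685645125
0.08902877246083794 -176.88625915038466
0.17774092260434043 92.98973134725529
0.08894165422404918 3.7855350072521587
tri (array([0.61175995, 0.07794696, 0.09608972]), [array([ 0.2399045 , -0.03001081]), array([0.10149795, 0.21090061])])
seat [0.6111322  0.07740633 0.0966355  3.14703659] 180.31191473597156 [np.float64(1.0860634957107842), np.float64(5.430720073108901)] [np.float32(106.78125), np.float32(171.5)]
seat [0.61099694 0.07739605 0.09671611 3.14753506] 180.34047489641148 [np.float64(1.0464590166642636), np.float64(5.540063594831315)] [np.float32(106.78125), np.float32(171.5)]
170.0 [0.6111388  0.07779775 0.09622787] 9.04785142733564
175.0 [0.61127968 0.07734762 0.09669777] 7.00212814782776
180.0 [0.61101606 0.07712164 0.09663636] 6.488057598039215
185.0 [0.61129338 0.07721174 0.09684664] 6.576834991349481
190.0 [0.61115011 0.07706805 0.09691115] 8.225652753748559
red 268.04615384615386 177.64615384615385 32.5
```

```bash
cat > fit3.py <<'E'
from fit1 import *
import sys
def frame(a,tilt=np.radians(26)):
    z=np.array([np.cos(a)*np.sin(tilt),np.sin(a)*np.sin(tilt),np.cos(tilt)])
    x=np.array([-np.cos(a)*np.cos(tilt),-np.sin(a)*np.cos(tilt),np.sin(tilt)]); return np.column_stack([x,np.cross(z,x),z])
if __name__=='__main__':
    ims=np.load('ims0.npz')
    F=frame(np.radians(183)); c0=np.array([.6111,.0773,.0967])
    for n,b in {'top':(257,156,279,178),'scene':(355,168,378,190)}.items():
        I=ims[n][b[1]:b[3],b[0]:b[2]]; g=I[...,0]
        br=np.percentile(g,80 if n=='top' else 80); dk=g[6:-6,6:-6].min(); print(n,br,dk)
        m=np.clip((br-g)/(br-dk),0,1)
        # restrict to centre region
        yy,xx=np.mgrid[b[1]:b[3],b[0]:b[2]]; cc=proj(n,c0)[0]; w=(np.hypot(xx-cc[0],yy-cc[1])<6.5)
        for bl in (0.6,.9):
          for a in range(-44,46,8):
            def cost(p):
                q=p[0]; Q=np.array([[x,y,0] for x in(-.01,.01) for y in(-.01,.01)])@R.from_euler('z',q).as_matrix().T
                Q[:,:2]+=p[1:3]
                r=cv2.GaussianBlur(hullmask(n,Q@F.T+c0,b),(0,0),bl)
                A=np.column_stack([r[w],np.ones(w.sum())]); s,*_=np.linalg.lstsq(A,m[w],rcond=None); return ((A@s-m[w])**2).sum()
            r=nm(cost,[np.radians(a),0,0],[.1,.001,.001]); print(n,bl,a,np.round(np.degrees(r.x[0]),1),np.round(r.x[1:]*1000,2),round(r.fun,4))
E
python3 fit3.py
```

```text
top 124.5 13.5
top 0.6 -44 -37.4 [ 0.25 -0.06] 2.681
top 0.6 -36 -31.9 [ 0.72 -0.09] 2.5079
top 0.6 -28 -23.8 [0.12 0.03] 2.4586
top 0.6 -20 -23.9 [0.55 0.1 ] 2.4711
top 0.6 -12 -10.3 [0.55 0.02] 2.6986
top 0.6 -4 -16.3 [-0.29 -0.01] 2.5459
top 0.6 4 -8.7 [ 1.24 -0.38] 2.9049
top 0.6 12 -20.5 [0.42 0.09] 2.4744
top 0.6 20 20.8 [ 0.6  -0.23] 3.4405
top 0.6 28 63.5 [-0.02 -0.42] 2.5094
top 0.6 36 70.4 [0.25 0.56] 2.5596
top 0.6 44 64.0 [ 0.43 -0.28] 2.4529
top 0.9 -44 -26.1 [ 0.39 -0.04] 2.4167
top 0.9 -36 -31.6 [ 0.32 -0.07] 2.4557
top 0.9 -28 -23.5 [ 0.2  -0.15] 2.4532
top 0.9 -20 -23.8 [ 1.   -0.33] 2.5172
top 0.9 -12 -12.4 [0.52 0.13] 2.6317
top 0.9 -4 -9.7 [0.59 0.36] 2.6308
top 0.9 4 -28.0 [0.48 0.14] 2.445
top 0.9 12 10.5 [ 0.58 -0.34] 3.0926
top 0.9 20 20.4 [ 0.63 -0.31] 3.1267
top 0.9 28 63.2 [ 0.38 -0.02] 2.4167
top 0.9 36 63.7 [ 0.4  -0.42] 2.4538
top 0.9 44 53.3 [ 0.57 -0.03] 2.57
scene 110.0 75.5
scene 0.6 -44 -18.0 [2.77 2.73] 8.5748
scene 0.6 -36 -74.2 [4.   3.67] 8.6185
scene 0.6 -28 -39.7 [2.56 2.15] 8.6172
scene 0.6 -20 -20.0 [4.   3.67] 8.5842
scene 0.6 -12 -23.8 [3.16 3.68] 8.5838
scene 0.6 -4 -13.0 [2.26 3.2 ] 8.5782
scene 0.6 4 -13.0 [3.16 3.3 ] 8.5744
scene 0.6 12 -15.0 [3.68 2.96] 8.5788
scene 0.6 20 12.1 [3.81 3.43] 8.6136
scene 0.6 28 20.8 [4.26 3.2 ] 8.6292
scene 0.6 36 7.3 [3.67 3.31] 8.6155
scene 0.6 44 44.6 [3.91 2.87] 8.6092
scene 0.9 -44 -47.5 [3.99 4.12] 8.681
scene 0.9 -36 -74.2 [4.   3.67] 8.6843
scene 0.9 -28 -61.0 [4.44 4.29] 8.6887
scene 0.9 -20 -20.0 [4.   3.67] 8.6567
scene 0.9 -12 -17.9 [3.49 3.94] 8.6587
scene 0.9 -4 -12.9 [3.08 3.37] 8.6596
scene 0.9 4 -7.5 [3.88 4.87] 8.6758
scene 0.9 12 -23.4 [3.06 4.49] 8.6678
scene 0.9 20 12.0 [4.23 3.44] 8.6828
scene 0.9 28 20.9 [4.2  3.77] 8.6888
scene 0.9 36 -6.5 [3.56 4.74] 8.6786
scene 0.9 44 38.7 [4.25 4.85] 8.681
```

```bash
cat > fit4.py <<'E'
from fit3 import *
I=np.mean([optics.camera('top').astype(float) for _ in range(10)],0); np.save('top_avg.npy',I)
F=frame(np.radians(183)); c0=np.array([.6111,.0773,.0967]); n='top'; b=(255,154,281,180)
g=I[b[1]:b[3],b[0]:b[2]]; print(np.round(g[4:-4,4:-4,0]).astype(int))
up=cv2.resize(np.clip(g*1.8,0,255).astype(np.uint8),None,fx=15,fy=15,interpolation=cv2.INTER_CUBIC)[:,:,::-1]
outs=[]
for q in (-15,-28):
    o=up.copy(); Q=np.array([[-.01,-.01,0],[-.01,.01,0],[.01,.01,0],[.01,-.01,0]])@R.from_euler('z',np.radians(q)).as_matrix().T
    p=(proj(n,Q@F.T+c0)-[b[0],b[1]]+.5)*15; cv2.polylines(o,[np.int32(p)],True,(0,0,255),1); outs.append(o)
cv2.imwrite('pics/rec.png',np.hstack(outs))
yy,xx=np.mgrid[b[1]:b[3],b[0]:b[2]]; cc=proj(n,c0)[0]; w=(np.hypot(xx-cc[0],yy-cc[1])<5.5); m=g.mean(2)/100
for q in range(-44,46,4):
    def cost(p):
        Q=np.array([[x,y,0] for x in(-.01,.01) for y in(-.01,.01)])@R.from_euler('z',np.radians(q)).as_matrix().T; Q[:,:2]+=p[:2]
        r=cv2.GaussianBlur(hullmask(n,Q@F.T+c0,b),(0,0),abs(p[2])*100+.2); A=np.column_stack([r[w],np.ones(w.sum())]); s,*_=np.linalg.lstsq(A,m[w],rcond=None); return ((A@s-m[w])**2).sum()
    r=min((nm(cost,[dx,dy,.003],[.001,.001,.002]) for dx in(-.001,.0005) for dy in (-.0006,.0006)),key=lambda r:r.fun); print(q,np.round(r.x*1000,2),round(r.fun,4))
E
python3 fit4.py
```

```text
[[103 102 102 101 101 101 101 100 101 100 100 101 100 101 102 101 105  94]
 [102 102 102 101 102  99 101 103 104 103 104 101 102 102 103 102 104 103]
 [103 103 102 102 104  94 101 108 116 107 107 100 105 100 101 101 102 102]
 [104 103 100 101 102 115 117 121 125 118 116 116 114 104  99 102 103 102]
 [104 103  89 103 117 121 126 126 129 127 125 124 119 117  87  98 102 102]
 [103  99  85 120 128 126 126 122 128 126 126 125 127 128  91  80 102 103]
 [103  84  91 126 128 127 120  91 118 116 123 124 128 128 110  87  96 103]
 [104  64 104 126 126 126  94  19  39  40  91 114 120 125 125  91  94 103]
 [104  54 115 126 127 126  46  16  14  16  16  39  67 126 127 111  88  97]
 [103  59 125 127 126 121  43  16  16  13  15  16  57 126 126 128  95  97]
 [102  72 127 127 127 100  55  40  23  14  15  22 103 127 127 127 109 102]
 [101  74 121 125 126 108 117  95  63  41  41  49 125 125 126 124 103  92]
 [101  87  94 126 126 124 119 116 116  95  94  84 125 127 127 117  82 103]
 [101 102  75 121 126 127 125 127 123 118 116 125 127 126 126  95  89 103]
 [100 102  98 102 125 127 125 127 125 127 127 126 
[... 239 characters left out ...]
4 103 103]]
-44 [ 0.76 -0.11 10.91] 1.3443
-40 [ 0.45 -0.19 10.15] 1.3089
-36 [ 0.52 -0.16  9.41] 1.2688
-32 [ 0.35 -0.05  8.42] 1.2323
-28 [ 0.44 -0.31  8.35] 1.2047
-24 [0.58 0.1  8.27] 1.227
-20 [ 0.58 -0.15  8.53] 1.2065
-16 [ 0.69 -0.05  8.93] 1.2336
-12 [ 0.52 -0.21  9.74] 1.2865
-8 [ 0.67 -0.11 10.25] 1.3264
-4 [ 0.39 -0.12 10.35] 1.3087
0 [ 0.53 -0.27 11.71] 1.3926
4 [ 0.51 -0.22 12.75] 1.4261
8 [ 0.35 -0.24 13.66] 1.4558
12 [ 0.8  -0.27 13.88] 1.4613
16 [ 0.51 -0.14 14.72] 1.48
20 [ 0.6  -0.09 14.76] 1.4794
24 [ 0.61 -0.25 14.42] 1.4841
28 [ 0.46 -0.19 14.19] 1.4697
32 [ 0.61 -0.22 13.74] 1.4492
36 [ 0.42 -0.31 12.98] 1.4399
40 [ 0.33  0.06 12.33] 1.414
44 [ 0.35 -0.28 11.  ] 1.3692
```

View pics/rec.png

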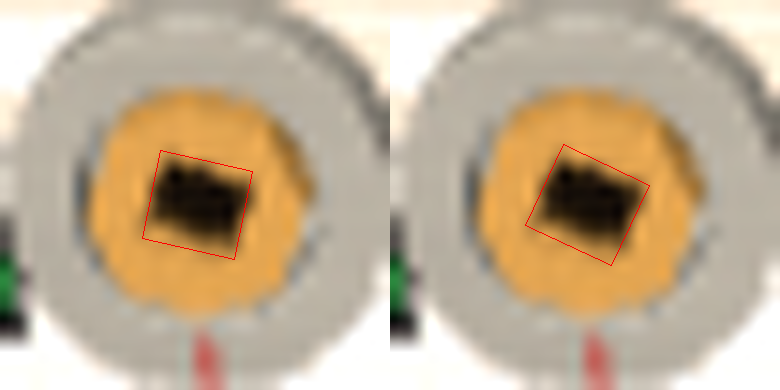

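```bash
cat > fit5.py <<'E'
from fit3 import *
I=np.load('top_avg.npy')
F=frame(np.radians(183)); c0=np.array([.6111,.0773,.0967]); n='top'; b=(255,154,281,180)
g=I[b[1]:b[3],b[0]:b[2]]; yy,xx=np.mgrid[b[1]:b[3],b[0]:b[2]]; cc=proj(n,c0)[0]; w=(np.hypot(xx-cc[0],yy-cc[1])<5.5); m=g.mean(2)/100
S2=np.array([[x,y,0] for x in(-.01,.01) for y in(-.01,.01)])
for q in range(-44,46,4):
    def cost(p):
        Q=S2@R.from_euler('z',np.radians(q)).as_matrix().T; Q[:,:2]+=p[:2]
        D=Q.copy(); D[:,2]-=abs(p[3])
        M=hullmask(n,Q@F.T+c0,b); r=cv2.GaussianBlur(np.minimum(M,hullmask(n,D@F.T+c0,b)),(0,0),abs(p[2])*100+.2); M=cv2.GaussianBlur(M,(0,0),abs(p[2])*100+.2)
        A=np.column_stack([r[w],M[w],np.ones(w.sum())]); s,*_=np.linalg.lstsq(A,m[w],rcond=None); return ((A@s-m[w])**2).sum()
    r=min((nm(cost,[dx,dy,.003,.006],[.001,.001,.002,.004]) for dx in(-.001,.0005) for dy in (-.0006,.0006)),key=lambda r:r.fun); print(q,np.round(r.x*1000,2),round(r.fun,4))
E
python3 fit5.py
```

```text
-44 [-1.75  0.86  4.85 17.89] 0.7179
-40 [-1.97  1.3   4.5  20.21] 0.5944
-36 [-1.97  1.    3.83 18.79] 0.4551
-32 [-2.2   0.78  3.24 18.87] 0.2902
-28 [-1.84  0.7   2.63 18.07] 0.1641
-24 [-1.82  0.85  2.59 16.93] 0.1226
-20 [-1.79  0.93  2.74 19.1 ] 0.1408
-16 [-1.78  1.01  3.03 19.09] 0.2055
-12 [-1.96  0.71  3.04 20.56] 0.3048
-8 [-2.28  1.16  3.46 21.45] 0.4448
-4 [-2.06  0.96  4.6  19.19] 0.6225
0 [-2.08  1.03  5.99 20.62] 0.8477
4 [-1.79  0.91  7.21 15.69] 0.9313
8 [-1.8   1.05  6.77 18.77] 1.011
12 [-2.15  1.24  7.69 17.53] 1.0684
16 [-1.77  0.89  7.6  15.2 ] 1.1024
20 [-1.79  0.81  7.69 15.42] 1.1093
24 [-1.68  0.7   7.95 16.04] 1.1107
28 [-2.47  0.95  9.24 16.72] 1.1004
32 [-2.35  0.9   8.56 18.03] 1.0558
36 [-2.    0.96  6.46 18.03] 0.9755
40 [-1.72  0.77  5.58 18.03] 0.9089
44 [-2.15  1.    5.68 20.03] 0.7587
```

```bash
cat > fit6.py <<'E'
from fit3 import *
ims=dict(np.load('ims0.npz')); ims['top']=np.load('top_avg.npy')
exec(open('fit2.py').read().split("pb=")[1].join(["pb=",""]).split("t=np.linspace")[0])
F=frame(np.radians(183))
for off in (0,22.5):
  t=np.radians(-23+off+22.5+45*np.arange(8)); rr=.022/np.cos(np.pi/8)
  O=np.array([[rr*np.cos(q),rr*np.sin(q),z] for q in t for z in (0,-.004)])
  def cost(p,ns):
    P=O@F.T+p; return sum(((hullmask(n,P,pb[n])-bm[n])**2).sum() for n in ns)
  s=nm(lambda p:cost(p,bm),[.611,.077,.0967],[.005,.005,.005]); print('both',s.x,s.fun)
  for n in bm:
    s1=nm(lambda p:cost([p[0],p[1],.0967],[n]),[.611,.077],[.005,.005]); print(n,s1.x,s1.fun)
E
python3 fit6.py
python3 - <<'E'
import sys; sys.path.insert(0,'.')
from fit3 import *
F=frame(np.radians(183)); print('recess c', F@[-.0018,.0008,0]+[.6111,.0773,.0967])
E
```

```text
both [0.61107788 0.0771271  0.0967066 ] 6.745075658250433
scene [0.61093938 0.07695709] 1.4211975787557671
top [0.61148506 0.07750508] 5.2104289253231935
both [0.61105316 0.07748086 0.09639056] 9.058565181510717
scene [0.61116418 0.07733271] 1.885622319240196
top [0.61101893 0.07702333] 7.257869332858757
recess c [0.60944252 0.07801423 0.09591093]
```

```bash
cat >> h.py <<'E'
def cur():
    o=ctrl.get_obs(); return np.array(o['ee_pos']),R.from_euler('xyz',o['eef_rot']),o
def Rtool(z,y):
    """tool rot with finger axis x=-z, jaw axis y"""
    x=-np.array(z)/np.linalg.norm(z); y=np.array(y,float); y-=x*(y@x); y/=np.linalg.norm(y); return R.from_matrix(np.column_stack([x,y,np.cross(x,y)]))
def delta(pt,Rt,p0=None,R0=None):
    if p0 is None: p0,R0,_=cur()
    t=R0.inv().apply(np.array(pt)-p0)/.025; r=(R0.inv()*Rt).as_rotvec(degrees=True)/5
    print('translation',np.round(t,3),'turn',np.round(r,3),'rows',round(max(np.linalg.norm(t)*25/41.7,np.linalg.norm(r)*5/7.16),1)); return t,r
E
python3 - <<'E'
from h import *
p,r,o=cur(); print(np.round(r.as_matrix(),3),o['qpos'],o['time_s'])
a=np.radians(2.5)
for s in (1,-1):
    Rt=Rtool([0,0,1],[-s*np.sin(a),s*np.cos(a),0]); print(s); delta([.529,-.2768,.224],Rt); delta([.529,-.2768,.107],Rt)
E
```

```text
[[-0.     0.327 -0.945]
 [ 0.    -0.945 -0.327]
 [-1.    -0.    -0.   ]] [-1.30458904e+00  2.99911172e-01  1.52102106e+00  2.86005544e-07
  1.32068881e+00 -6.66143486e-02] 1.6
1
translation [  0.017  -4.622 -16.382] turn [-32.686  -0.      0.   ] rows 22.8
translation [  4.697  -4.622 -16.382] turn [-32.686  -0.      0.   ] rows 22.8
-1
translation [  0.017  -4.622 -16.382] turn [3.314 0.    0.   ] rows 10.2
translation [  4.697  -4.622 -16.382] turn [3.314 0.    0.   ] rows 10.6
```

{"op": "arm_command", "data": {
  "deltas": [
    {"translation":[0,-1.5,-5.5],"turn":[1.1,0,0]},
    {"translation":[0,-3,-11],"turn":[2.2,0,0]},
    {"translation":[0,-4.62,-16.38],"turn":[3.31,0,0]},
    {"translation":[0,-4.62,-16.38],"turn":[3.31,0,0]},
    {"translation":[0,-4.62,-16.38],"turn":[3.31,0,0]},
    {"translation":[0,-4.62,-16.38],"turn":[3.31,0,0]},
    {"translation":[0,-4.62,-16.38],"turn":[3.31,0,0]},
    {"translation":[0,-4.62,-16.38],"turn":[3.31,0,0]},
    {"translation":[0,-4.62,-16.38],"turn":[3.31,0,0]},
    {"translation":[0,-4.62,-16.38],"turn":[3.31,0,0]},
    {"translation":[0,-4.62,-16.38],"turn":[3.31,0,0]},
    {"translation":[0,-4.62,-16.38],"turn":[3.31,0,0]}
  ],
  "gripper": 94
}}

```text
time_s: 2.6
ee_pos: [0.5305, -0.275, 0.2239]
eef_rot: [-0.839, 1.57, 2.35]
force: [-1.3, 0.6, -0.7]
grip_width: 0.0941
```

Run:
```python
from h import *
a=np.radians(2.5); s=-1
Rt=Rtool([0,0,1],[-s*np.sin(a),s*np.cos(a),0]); delta([.529,-.2768,.108],Rt); print(cur()[2]['qpos'],cur()[2]['time_s'])
ims=[]
for n,(x,y) in [('scene',(286,255)),('top',(376,197))]:
    c=optics.camera(n)[y-50:y+50,x-50:x+50]; ims.append(cv2.resize(c,(390,390),interpolation=cv2.INTER_CUBIC))
cv2.imwrite('pics/pre.png',cv2.convertScaleAbs(np.hstack(ims),alpha=1.6)[:,:,::-1])
```

```text
translation [4.637 0.069 0.063] turn [0.043 0.005 0.005] rows 2.8
[-5.39629191e-01  4.07352010e-01  1.37776710e+00  1.56809140e-04
  1.35706875e+00  9.83716244e-01] 2.6
```

View pics/pre.png

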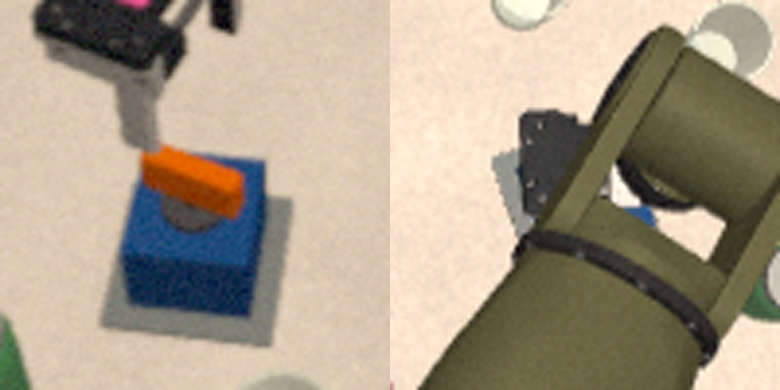

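{"op": "arm_command", "data": {
  "deltas": [
    {"translation":[1,0.05,0.05],"turn":[0,0,0]},
    {"translation":[2,0.07,0.06],"turn":[0,0,0]},
    {"translation":[3,0.07,0.06],"turn":[0,0,0]},
    {"translation":[4,0.07,0.06],"turn":[0,0,0]},
    {"translation":[4.64,0.07,0.06],"turn":[0.04,0,0]},
    {"translation":[4.64,0.07,0.06],"turn":[0.04,0,0]},
    {"translation":[4.64,0.07,0.06],"turn":[0.04,0,0]}
  ]
}}

```text
time_s: 3.28
ee_pos: [0.5265, -0.2798, 0.1087]
eef_rot: [-0.49, 1.57, 2.691]
force: [-0.2, 0.1, 0.9]
grip_width: 0.0939
```

Run:
```python
from h import *
p=cur()[0]; print(p,proj('scene',p))
c=optics.camera('scene'); x,y=286,250
cv2.imwrite('pics/pre2.png',cv2.convertScaleAbs(cv2.resize(c[y-50:y+50,x-50:x+50],(600,600),interpolation=cv2.INTER_CUBIC),alpha=1.6)[:,:,::-1])
```

```text
[ 0.52650918 -0.27978529  0.10869183] [[282.9992114  250.18445513]]
```

View pics/pre2.png

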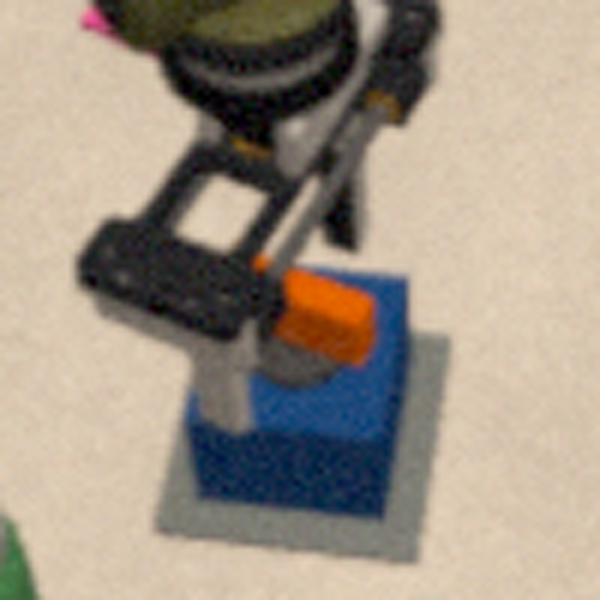

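{"op": "arm_command", "data": {
  "deltas": [
    {"translation":[0,-0.12,-0.1],"turn":[0,0,0]},
    {"translation":[0,-0.12,-0.1],"turn":[0,0,0]},
    {"translation":[0,-0.12,-0.1],"turn":[0,0,0]}
  ]
}}

```text
time_s: 3.58
ee_pos: [0.5303, -0.2757, 0.1095]
eef_rot: [2.555, 1.569, -0.546]
force: [-0.8, 0.6, 0.5]
grip_width: 0.0934
```

{"op": "arm_command", "data": {
  "deltas": [
    {"translation":[0,0,0],"turn":[0,0,0]},
    {"translation":[0,0,0],"turn":[0,0,0]},
    {"translation":[0,0,0],"turn":[0,0,0]},
    {"translation":[0,0,0],"turn":[0,0,0]},
    {"translation":[0,0,0],"turn":[0,0,0]},
    {"translation":[0,0,0],"turn":[0,0,0]},
    {"translation":[0,0,0],"turn":[0,0,0]},
    {"translation":[0,0,0],"turn":[0,0,0]}
  ],
  "gripper": 10,
  "force": 55
}}

```text
time_s: 4.25
ee_pos: [0.5299, -0.2756, 0.1084]
eef_rot: [-0.668, 1.571, 2.514]
force: [-0.6, -0.2, -0.4]
grip_width: 0.0441
```

Run:
```python
from h import *
p,r,o=cur(); print(p,o['grip_width'],o['force'],o['moment'],np.round(r.as_matrix(),4),o['qpos'])
```

```text
[ 0.52990567 -0.27559675  0.10841484] 0.04410770927675186 [-0.58081029 -0.24255377 -0.39190656] [0.05097368 0.00326498 0.02287624] [[-1.000e-04  4.040e-02 -9.992e-01]
 [ 0.000e+00 -9.992e-01 -4.040e-02]
 [-1.000e+00 -1.000e-04  1.000e-04]] [-5.40905723e-01  5.17849322e-01  1.49842555e+00  8.06286814e-06
  1.12540121e+00  9.89482902e-01]
```

{"op": "arm_command", "data": {
  "deltas": [
    {"translation":[0,0,0],"turn":[0,0,0]},
    {"translation":[0,0,0],"turn":[0,0,0]},
    {"translation":[0,0,0],"turn":[0,0,0]},
    {"translation":[0,0,0],"turn":[0,0,0]},
    {"translation":[0,0,0],"turn":[0,0,0]},
    {"translation":[0,0,0],"turn":[0,0,0]},
    {"translation":[0,0,0],"turn":[0,0,0]}
  ]
}}

```text
time_s: 4.83
ee_pos: [0.5299, -0.2757, 0.1085]
eef_rot: [2.034, 1.571, -1.067]
force: [-0.1, -1.9, 0.6]
grip_width: 0.0176
```

Run:
```python
from h import *
p,r,o=cur(); print(p,o['grip_width'],o['force'],o['moment'],np.round(r.as_matrix(),4),o['qpos'])
```

```text
[ 0.52993383 -0.27568582  0.1084817 ] 0.017573978022620812 [-0.14693699 -1.89180969  0.64418779] [-0.23582517  0.01088387  0.00283915] [[ 1.000e-04  4.040e-02 -9.992e-01]
 [-2.000e-04 -9.992e-01 -4.040e-02]
 [-1.000e+00  2.000e-04 -1.000e-04]] [-5.40965507e-01  5.17778592e-01  1.49836161e+00 -1.07369309e-04
  1.12528573e+00  9.89449467e-01]
```

{"op": "arm_command", "data": {
  "deltas": [
    {"translation":[-0.8,0,0],"turn":[0,0,0]},
    {"translation":[-1.6,0,0],"turn":[0,0,0]},
    {"translation":[-2.4,0,0],"turn":[0,0,0]},
    {"translation":[-3.2,0,0],"turn":[0,0,0]},
    {"translation":[-4,0,0],"turn":[0,0,0]},
    {"translation":[-5,0,0],"turn":[0,0,0]},
    {"translation":[-6,0,0],"turn":[0,0,0]},
    {"translation":[-6,0,0],"turn":[0,0,0]},
    {"translation":[-6,0,0],"turn":[0,0,0]}
  ]
}}

```text
time_s: 5.58
ee_pos: [0.53, -0.2756, 0.2585]
eef_rot: [2.634, 1.57, -0.467]
force: [-0.4, -0.0, -4.7]
grip_width: 0.0177
```

Run:
```python
from h import *
p,r,o=cur(); print(p,o['grip_width'],o['force'],o['moment'],o['qpos'])
K=np.array([[0,0,.1],[0,0,.03]]); 
c=optics.camera('scene'); print(proj('scene',p))
x,y=[int(v) for v in proj('scene',p-[0,0,.05])[0]]
cv2.imwrite('pics/lift.png',cv2.convertScaleAbs(cv2.resize(c[y-50:y+50,x-50:x+50],(600,600),interpolation=cv2.INTER_CUBIC),alpha=1.6)[:,:,::-1])
```

```text
[ 0.53004124 -0.2755679   0.25851823] 0.017661255663303697 [-4.16706502e-01 -4.44823257e-03 -4.68968304e+00] [ 0.03807434 -0.05062499  0.00246529] [-5.40776964e-01  3.84017791e-01  1.32999344e+00  7.86699456e-05
  1.42652832e+00  9.89482517e-01]
[[281.3812071  211.78866582]]
```

View pics/lift.png

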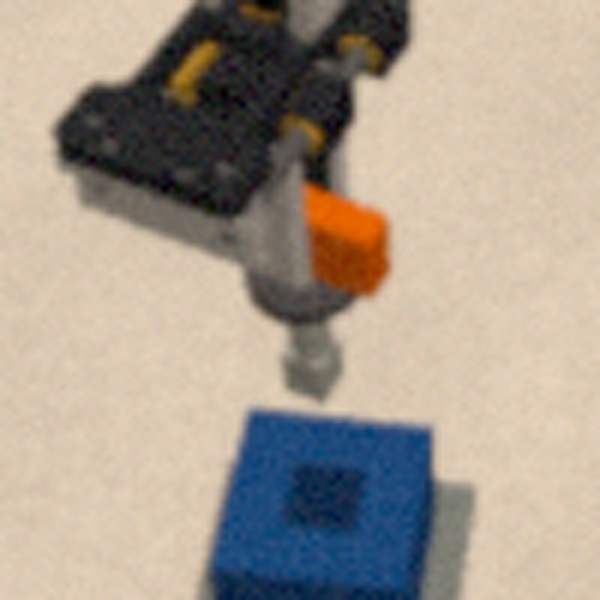

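Run:
```python
from fit3 import *
p,r,o=cur(); print(o['force'])
x,y=[int(v) for v in proj('scene',p-[0,0,.05])[0]]
Kz=lambda zz,dx=0,dy=0: (proj('scene',p-[0,0,.0995]+r.inv().inv().apply([-zz,dy,dx]))-[x-50,y-50])[0]*6+3
for dx,dy in [(-.009,-.009),(-.009,.009),(.009,.009),(.009,-.009)]: print(Kz(0,dx,dy),Kz(.024,dx,dy))
print(Kz(0)); print('handle',[np.round(Kz(z,d,e)) for z in(.079,.115) for d in(-.035,.035) for e in (-.009,.009)])
```

```text
[ 0.55628255  0.76614463 -3.78609298]
[343.81099166 373.31003244] [341.0460618  338.06709002]
[323.01732933 405.70132429] [319.78755288 370.68379973]
[284.19317513 390.17060324] [280.18314305 355.02972768]
[305.3453838  358.14330186] [301.81457228 322.78717404]
[314.10311246 381.71174571]
handle [array([394., 274.]), array([373., 308.]), array([235., 214.]), array([211., 246.]), array([392., 213.]), array([369., 247.]), array([227., 152.]), array([202., 185.])]
```

```bash
cat > port.py <<'E'
from fit3 import *
F=frame(np.radians(183)); C=np.array([.6103,.0776,.0963]); L=.0995
def target(h,q,dx=0,dy=0):
    q=np.radians(q); return C+F@[dx,dy,L+h], Rtool(F[:,2],F@[np.cos(q),np.sin(q),0])
def rel():
    p,r,o=cur(); b=p+r.apply([L,0,0]); e=F.T@(b-C); k=F.T@r.as_matrix()
    q=np.degrees(np.arctan2(k[1,1],k[0,1])); til=np.degrees(F.T@np.cross(-r.as_matrix()[:,0],F[:,2]))
    print('t %.2f'%o['time_s'],'tip in port mm',np.round(e*1000,2),'q %.2f'%q,'tilt',np.round(til,2),'F port',np.round(F.T@o['force'],1),'M',np.round(F.T@o['moment'],2),'w %.4f'%o['grip_width'],'q6 %.2f'%o['qpos'][5]); return e,q
E
python3 - <<'E'
from port import *
rel(); delta(*target(.03,-23))
E
```

```text
t 5.63 tip in port mm [ -62.25 -348.15   98.51] q -90.63 tilt [ -0.05 -25.18   0.  ] F port [-1.1  0.7 -3.7] M [ 0.03  0.01 -0.05] w 0.0176 q6 0.99
translation [  1.785 -13.947  -1.527] turn [-13.292   4.62    3.032] rows 10.1
```

{"op": "arm_command", "data": {
  "deltas": [
    {"translation":[0.15,-1.2,-0.13],"turn":[-1.2,0.42,0.28]},
    {"translation":[0.3,-2.4,-0.26],"turn":[-2.4,0.84,0.55]},
    {"translation":[0.45,-3.6,-0.4],"turn":[-3.6,1.25,0.82]},
    {"translation":[0.6,-4.8,-0.52],"turn":[-4.8,1.67,1.1]},
    {"translation":[0.77,-6,-0.66],"turn":[-6,2.1,1.37]},
    {"translation":[0.92,-7.2,-0.8],"turn":[-7.2,2.5,1.64]},
    {"translation":[1.08,-8.4,-0.92],"turn":[-8.4,2.92,1.92]},
    {"translation":[1.23,-9.6,-1.05],"turn":[-9.6,3.34,2.19]},
    {"translation":[1.38,-10.8,-1.18],"turn":[-10.8,3.75,2.46]},
    {"translation":[1.54,-12,-1.31],"turn":[-12,4.17,2.74]},
    {"translation":[1.785,-13.95,-1.527],"turn":[-13.29,4.62,3.03]},
    {"translation":[1.785,-13.95,-1.527],"turn":[-13.29,4.62,3.03]}
  ]
}}

```text
time_s: 6.63
ee_pos: [0.552, 0.0782, 0.2103]
eef_rot: [1.968, 1.119, 0.058]
force: [0.4, -0.2, -3.4]
grip_width: 0.0177
```

{"op": "arm_command", "data": {
  "deltas": [
    {"translation":[0,0,0],"turn":[0,0,0]},
    {"translation":[0,0,0],"turn":[0,0,0]},
    {"translation":[0,0,0],"turn":[0,0,0]}
  ]
}}

```text
time_s: 6.88
ee_pos: [0.5538, 0.0735, 0.2131]
eef_rot: [1.971, 1.117, 0.049]
force: [0.2, -0.6, -3.2]
grip_width: 0.018
```

Run:
```python
from port import *
rel(); delta(*target(.03,-23)); print(cur()[2]['qpos'])
ims=[]
for n in CAL:
    c=optics.camera(n); x,y=[int(v) for v in proj(n,C+F[:,2]*.04)[0]]
    ims.append(cv2.resize(c[y-40:y+40,x-40:x+40],(390,390),interpolation=cv2.INTER_CUBIC))
cv2.imwrite('pics/ap.png',cv2.convertScaleAbs(np.hstack(ims),alpha=1.6)[:,:,::-1])
```

```text
t 6.88 tip in port mm [ 0.26 -1.26 30.32] q -23.08 tilt [ 0.08 -0.02  0.  ] F port [-1.3 -0.6 -2.9] M [-0.06  0.43  0.02] w 0.0180 q6 0.43
translation [ 0.013 -0.029 -0.036] turn [-0.016  0.017 -0.003] rows 0.0
[ 0.07069215  0.11044012  1.83917043 -0.0140513   0.73869065  0.42965396]
```

View pics/ap.png

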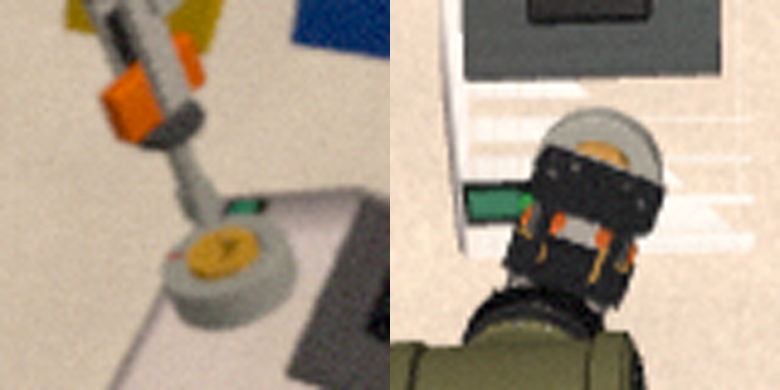

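{"op": "arm_command", "data": {
  "deltas": [
    {"translation":[0.4,-0.03,-0.04],"turn":[0,0,0]},
    {"translation":[0.8,-0.03,-0.04],"turn":[0,0,0]},
    {"translation":[1.05,-0.03,-0.04],"turn":[0,0,0]},
    {"translation":[1.05,-0.03,-0.04],"turn":[0,0,0]},
    {"translation":[1.05,-0.03,-0.04],"turn":[0,0,0]},
    {"translation":[1.05,-0.03,-0.04],"turn":[0,0,0]}
  ]
}}

```text
time_s: 7.48
ee_pos: [0.5652, 0.0762, 0.1901]
eef_rot: [1.971, 1.116, 0.051]
force: [1.1, 0.0, -3.1]
grip_width: 0.0177
```

Run:
```python
from port import *
rel(); delta(*target(.004,-23)); 
ims=[]
for n in CAL:
    c=optics.camera(n); x,y=[int(v) for v in proj(n,C+F[:,2]*.02)[0]]
    ims.append(cv2.resize(c[y-30:y+30,x-30:x+30],(390,390),interpolation=cv2.INTER_CUBIC))
cv2.imwrite('pics/ap2.png',cv2.convertScaleAbs(np.hstack(ims),alpha=1.6)[:,:,::-1])
```

```text
t 7.48 tip in port mm [0.72 0.85 4.59] q -23.00 tilt [ 0.05  0.06 -0.  ] F port [-0.4 -0.1 -3.2] M [-0.04  0.46 -0.08] w 0.0177 q6 0.43
translation [ 0.024 -0.008  0.044] turn [ 0.001  0.003 -0.016] rows 0.0
```

View pics/ap2.png

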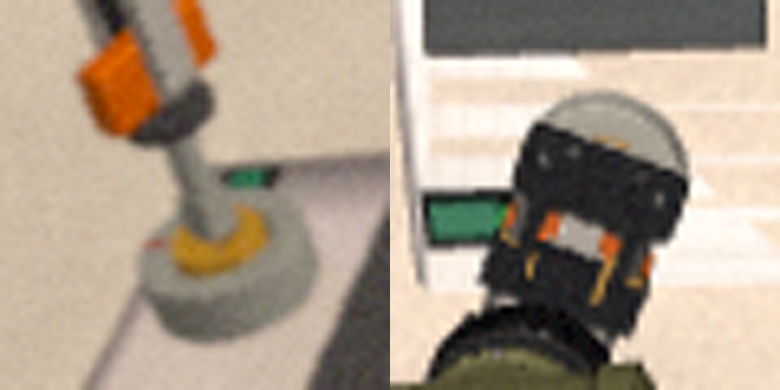

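{"op": "arm_command", "data": {
  "deltas": [
    {"translation":[0.1,-0.005,0.02],"turn":[0,0,0]},
    {"translation":[0.2,-0.008,0.03],"turn":[0,0,0]},
    {"translation":[0.28,-0.008,0.04],"turn":[0,0,0]},
    {"translation":[0.28,-0.008,0.04],"turn":[0,0,0]},
    {"translation":[0.28,-0.008,0.04],"turn":[0,0,0]}
  ]
}}

```text
time_s: 8.0
ee_pos: [0.5678, 0.0755, 0.1834]
eef_rot: [1.971, 1.116, 0.051]
force: [-0.2, -0.6, -2.6]
grip_width: 0.018
```

Run:
```python
from port import *
rel(); delta(*target(-.003,-23))
```

```text
t 8.00 tip in port mm [-0.01  0.03 -2.53] q -23.00 tilt [ 0.04  0.06 -0.  ] F port [-1.4 -0.6 -2.2] M [0.02 0.43 0.02] w 0.0180 q6 0.43
translation [0.019 0.005 0.002] turn [ 0.001  0.004 -0.014] rows 0.0
```

{"op": "arm_command", "data": {
  "deltas": [
    {"translation":[0.08,0,0],"turn":[0,0,0]},
    {"translation":[0.16,0,0],"turn":[0,0,0]},
    {"translation":[0.16,0,0],"turn":[0,0,0]},
    {"translation":[0.16,0,0],"turn":[0,0,0]}
  ]
}}

```text
time_s: 8.33
ee_pos: [0.5695, 0.0756, 0.1798]
eef_rot: [1.971, 1.116, 0.051]
force: [-0.5, 0.4, -3.2]
grip_width: 0.018
```

Run:
```python
from port import *
rel()
```

```text
t 8.33 tip in port mm [-0.04  0.03 -6.53] q -23.00 tilt [ 0.04  0.05 -0.  ] F port [-1.8  0.5 -2.6] M [-0.02  0.42 -0.01] w 0.0180 q6 0.43
```

{"op": "arm_command", "data": {
  "deltas": [
    {"translation":[0.06,0,0],"turn":[0,0,0]},
    {"translation":[0.12,0,0],"turn":[0,0,0]},
    {"translation":[0.18,0,0],"turn":[0,0,0]},
    {"translation":[0.18,0,0],"turn":[0,0,0]}
  ]
}}

```text
time_s: 8.67
ee_pos: [0.5715, 0.0757, 0.1756]
eef_rot: [1.97, 1.116, 0.051]
force: [-0.1, -0.6, -3.1]
grip_width: 0.0178
```

Run:
```python
from port import *
rel()
ims=[]
for n in CAL:
    c=optics.camera(n); x,y=[int(v) for v in proj(n,C+F[:,2]*.02)[0]]
    ims.append(cv2.resize(c[y-30:y+30,x-30:x+30],(390,390),interpolation=cv2.INTER_CUBIC))
cv2.imwrite('pics/ap3.png',cv2.convertScaleAbs(np.hstack(ims),alpha=1.6)[:,:,::-1])
```

```text
t 8.67 tip in port mm [ -0.12   0.03 -11.22] q -22.99 tilt [ 0.05  0.04 -0.  ] F port [-1.5 -0.6 -2.8] M [-0.04  0.49  0.05] w 0.0178 q6 0.43
```

View pics/ap3.png

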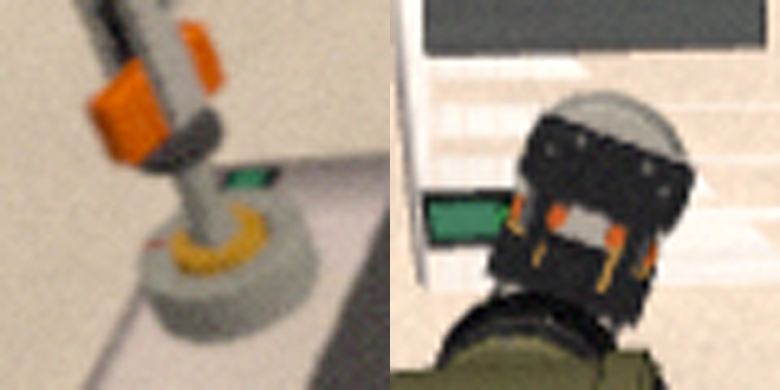

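{"op": "arm_command", "data": {
  "deltas": [
    {"translation":[0.06,0,0],"turn":[0,0,0]},
    {"translation":[0.12,0,0],"turn":[0,0,0]},
    {"translation":[0.16,0,0],"turn":[0,0,0]},
    {"translation":[0.16,0,0],"turn":[0,0,0]}
  ]
}}

```text
time_s: 9.1
ee_pos: [0.5733, 0.0758, 0.1729]
eef_rot: [1.971, 1.115, 0.051]
force: [-7.2, -0.2, 5.5]
grip_width: 0.0178
```

Run:
```python
from port import *
rel()
```

```text
t 9.10 tip in port mm [  0.43   0.07 -14.45] q -22.99 tilt [ 0.04  0.09 -0.  ] F port [-4.   0.2  8. ] M [ 0.01  1.16 -0.01] w 0.0178 q6 0.43
```

{"op": "arm_command", "data": {
  "deltas": [
    {"translation":[0,0,0],"turn":[0.5,0,0]},
    {"translation":[0,0,0],"turn":[1,0,0]},
    {"translation":[0,0,0],"turn":[1.5,0,0]},
    {"translation":[0.01,0,0],"turn":[2,0,0]},
    {"translation":[0.02,0,0],"turn":[2.5,0,0]},
    {"translation":[0.03,0,0],"turn":[3,0,0]},
    {"translation":[0.03,0,0],"turn":[3,0,0]},
    {"translation":[0.03,0,0],"turn":[3,0,0]}
  ]
}}

```text
time_s: 9.77
ee_pos: [0.5736, 0.076, 0.1724]
eef_rot: [2.233, 1.115, 0.051]
force: [-6.7, 1.4, 5.6]
grip_width: 0.0176
```

Run:
```python
from port import *
rel()
```

```text
t 9.77 tip in port mm [  0.57   0.27 -15.03] q -38.01 tilt [0.03 0.11 0.  ] F port [-3.4  1.8  8. ] M [ 0.27  1.12 -0.02] w 0.0176 q6 0.69
```

{"op": "arm_command", "data": {
  "deltas": [
    {"translation":[0.01,0,0],"turn":[0.5,0,0]},
    {"translation":[0.02,0,0],"turn":[1,0,0]},
    {"translation":[0.03,0,0],"turn":[1.5,0,0]},
    {"translation":[0.04,0,0],"turn":[2,0,0]},
    {"translation":[0.05,0,0],"turn":[2.5,0,0]},
    {"translation":[0.06,0,0],"turn":[3,0,0]}
  ]
}}

```text
time_s: 10.27
ee_pos: [0.5743, 0.076, 0.1714]
eef_rot: [2.496, 1.115, 0.051]
force: [-11.5, -0.6, 11.5]
grip_width: 0.0176
```

Run:
```python
from port import *
rel()
c=optics.camera('scene'); x,y=[int(v) for v in proj('scene',C+F[:,2]*.02)[0]]
cv2.imwrite('pics/t1.png',cv2.convertScaleAbs(cv2.resize(c[y-30:y+30,x-30:x+30],(480,480),interpolation=cv2.INTER_CUBIC),alpha=1.6)[:,:,::-1])
```

```text
t 10.27 tip in port mm [  0.76   0.22 -16.22] q -53.11 tilt [0.03 0.13 0.  ] F port [-5.3  0.  15.4] M [0.14 1.5  0.07] w 0.0176 q6 0.96
```

View pics/t1.png

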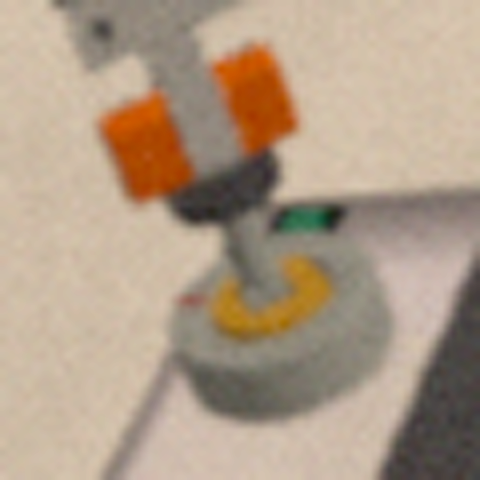

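{"op": "arm_command", "data": {
  "deltas": [
    {"translation":[0,0,0],"turn":[0.5,0,0]},
    {"translation":[0,0,0],"turn":[1,0,0]},
    {"translation":[0.01,0,0],"turn":[1.5,0,0]},
    {"translation":[0.015,0,0],"turn":[2,0,0]},
    {"translation":[0.02,0,0],"turn":[2.5,0,0]},
    {"translation":[0.03,0,0],"turn":[3,0,0]}
  ]
}}

```text
time_s: 10.82
ee_pos: [0.5747, 0.0759, 0.1706]
eef_rot: [2.758, 1.115, 0.051]
force: [-8.8, -1.1, 8.5]
grip_width: 0.0177
```

Run:
```python
from port import *
rel()
```

```text
t 10.82 tip in port mm [  0.74   0.07 -17.14] q -68.10 tilt [0.04 0.13 0.  ] F port [-4.2 -0.7 11.5] M [-0.05  1.23  0.14] w 0.0177 q6 1.22
```

{"op": "arm_command", "data": {
  "deltas": [
    {"translation":[0.01,0,0],"turn":[0.5,0,0]},
    {"translation":[0.02,0,0],"turn":[1,0,0]},
    {"translation":[0.025,0,0],"turn":[1.5,0,0]},
    {"translation":[0.03,0,0],"turn":[2,0,0]},
    {"translation":[0.03,0,0],"turn":[2,0,0]}
  ]
}}

```text
time_s: 11.23
ee_pos: [0.575, 0.0758, 0.1699]
eef_rot: [2.933, 1.115, 0.05]
force: [-9.1, -0.6, 9.1]
grip_width: 0.0177
```

Run:
```python
from port import *
rel()
```

```text
t 11.23 tip in port mm [ 7.400e-01 -1.000e-02 -1.783e+01] q -78.14 tilt [0.05 0.13 0.  ] F port [-4.2 -0.1 12.2] M [-0.12  1.23  0.01] w 0.0177 q6 1.39
```

{"op": "arm_command", "data": {
  "deltas": [
    {"translation":[0.01,0,0],"turn":[0.4,0,0]},
    {"translation":[0.015,0,0],"turn":[0.8,0,0]},
    {"translation":[0.02,0,0],"turn":[1.2,0,0]},
    {"translation":[0.02,0,0],"turn":[1.2,0,0]}
  ]
}}

```text
time_s: 11.57
ee_pos: [0.5752, 0.0758, 0.1696]
eef_rot: [3.037, 1.115, 0.05]
force: [-10.1, -1.4, 9.6]
grip_width: 0.0176
```

Run:
```python
from port import *
rel()
```

```text
t 11.57 tip in port mm [  0.8   -0.05 -18.25] q -84.11 tilt [0.05 0.13 0.  ] F port [-5.  -0.9 13. ] M [-0.27  1.42  0.01] w 0.0176 q6 1.50
```

{"op": "arm_command", "data": {
  "deltas": [
    {"translation":[0,0,0],"turn":[0.3,0,0]},
    {"translation":[0,0,0],"turn":[0.6,0,0]},
    {"translation":[0,0,0],"turn":[0.6,0,0]}
  ]
}}

```text
time_s: 11.82
ee_pos: [0.5753, 0.0758, 0.1694]
eef_rot: [3.089, 1.115, 0.05]
force: [-7.4, -1.8, 8.5]
grip_width: 0.0177
```

Run:
```python
from port import *
rel()
```

```text
t 11.82 tip in port mm [  0.74  -0.08 -18.38] q -87.08 tilt [0.06 0.13 0.  ] F port [-3.  -1.4 10.9] M [-0.29  1.24  0.05] w 0.0177 q6 1.55
```

{"op": "arm_command", "data": {
  "deltas": [
    {"translation":[0,0,0],"turn":[0.3,0,0]},
    {"translation":[0,0,0],"turn":[0.6,0,0]},
    {"translation":[0,0,0],"turn":[0.6,0,0]}
  ]
}}

```text
time_s: 12.07
ee_pos: [0.5753, 0.0758, 0.1693]
eef_rot: [3.141, 1.115, 0.05]
force: [-7.1, -1.5, 6.6]
grip_width: 0.0175
```

Run:
```python
from port import *
rel()
```

```text
t 12.07 tip in port mm [  0.7   -0.08 -18.48] q -90.08 tilt [ 0.06  0.13 -0.  ] F port [-3.6 -1.2  9.1] M [-0.22  1.04  0.18] w 0.0175 q6 1.60
```

{"op": "arm_command", "data": {
  "deltas": [
    {"translation":[0,0,0],"turn":[0.3,0,0]},
    {"translation":[0,0,0],"turn":[0.6,0,0]},
    {"translation":[0,0,0],"turn":[0.6,0,0]}
  ]
}}

```text
time_s: 12.32
ee_pos: [0.5753, 0.0758, 0.1693]
eef_rot: [-3.091, 1.115, 0.05]
force: [-5.9, -1.0, 6.2]
grip_width: 0.0178
```

Run:
```python
from port import *
rel()
c=optics.camera('scene'); x,y=[int(v) for v in proj('scene',C+F[:,2]*.02)[0]]
cv2.imwrite('pics/t2.png',cv2.convertScaleAbs(cv2.resize(c[y-30:y+30,x-30:x+30],(480,480),interpolation=cv2.INTER_CUBIC),alpha=1.6)[:,:,::-1])
```

```text
t 12.32 tip in port mm [  0.72  -0.06 -18.5 ] q -93.03 tilt [ 0.06  0.13 -0.  ] F port [-2.6 -0.7  8.2] M [-0.23  1.02  0.51] w 0.0178 q6 1.65
```

View pics/t2.png

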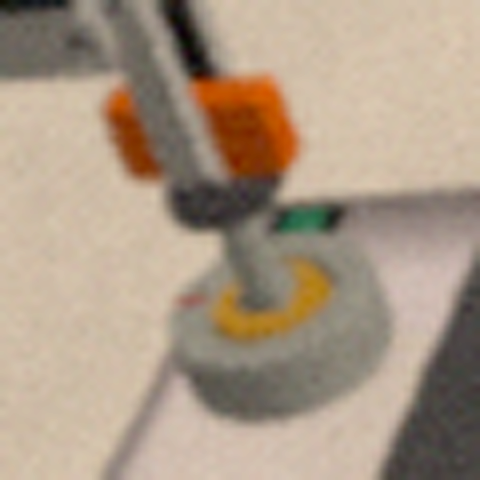

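{"op": "arm_command", "data": {
  "deltas": [
    {"translation":[0,0,0],"turn":[-0.3,0,0]},
    {"translation":[-0.02,0,0],"turn":[-0.7,0,0]},
    {"translation":[-0.03,0,0],"turn":[-0.9,0,0]},
    {"translation":[-0.03,0,0],"turn":[-0.9,0,0]}
  ]
}}

```text
time_s: 12.7
ee_pos: [0.575, 0.0758, 0.1694]
eef_rot: [3.113, 1.115, 0.051]
force: [-0.5, -0.5, 0.5]
grip_width: 0.0175
```

Run:
```python
from port import *
rel()
```

```text
t 12.70 tip in port mm [ 4.300e-01  1.000e-02 -1.828e+01] q -88.46 tilt [0.05 0.11 0.  ] F port [-0.3 -0.5  0.7] M [-0.07  0.41  0.01] w 0.0175 q6 1.57
```

{"op": "arm_command", "data": {
  "deltas": [
    {"translation":[-0.1,0,0],"turn":[0,0,0]},
    {"translation":[-0.3,0,0],"turn":[0,0,0]},
    {"translation":[-0.6,0,0],"turn":[0,0,0]},
    {"translation":[-1,0,0],"turn":[0,0,0]},
    {"translation":[-1.5,0,0],"turn":[0,0,0]},
    {"translation":[-2,0,0],"turn":[0,0,0]},
    {"translation":[-2,0,0],"turn":[0,0,0]},
    {"translation":[-2,0,0],"turn":[0,0,0]}
  ]
}}

```text
time_s: 13.37
ee_pos: [0.5527, 0.0748, 0.2149]
eef_rot: [3.114, 1.115, 0.051]
force: [0.8, 0.3, -4.2]
grip_width: 0.0175
```

Run:
```python
from port import *
rel()
c=optics.camera('scene'); x,y=[int(v) for v in proj('scene',C+F[:,2]*.03)[0]]
a=cv2.resize(c[y-35:y+35,x-35:x+35],(390,390),interpolation=cv2.INTER_CUBIC)
c=optics.camera('top'); x,y=[int(v) for v in proj('top',C)[0]]
b=cv2.resize(c[y-30:y+30,x-30:x+30],(390,390),interpolation=cv2.INTER_CUBIC)
cv2.imwrite('pics/out.png',cv2.convertScaleAbs(np.hstack([a,b]),alpha=1.6)[:,:,::-1])
```

```text
t 13.37 tip in port mm [ 0.43  0.12 32.4 ] q -88.50 tilt [0.04 0.14 0.  ] F port [-1.1  0.2 -4.1] M [ 0.    0.54 -0.02] w 0.0175 q6 1.57
```

View pics/out.png

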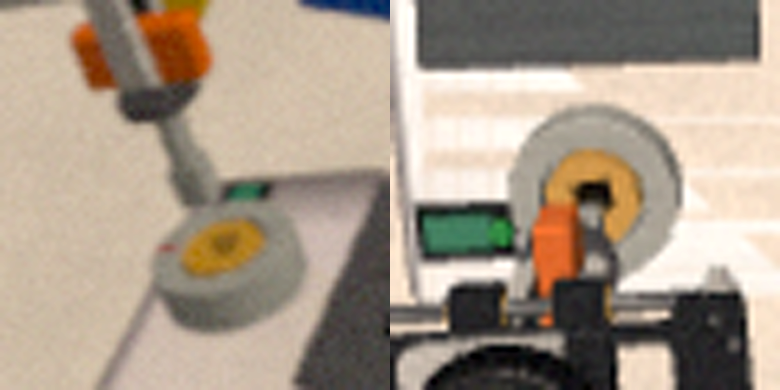

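Run:
```python
from port import *
Rt=Rtool([0,0,1],[.0404,-.9992,0]); delta([.5298,-.2765,.2585],Rt)
```

```text
translation [-2.323 13.961  1.058] turn [ 0.427 -5.205 -0.046] rows 8.5
```

{"op": "arm_command", "data": {
  "deltas": [
    {"translation":[-0.8,0.6,0.05],"turn":[0,-0.3,0]},
    {"translation":[-1.2,2,0.1],"turn":[0.05,-0.8,0]},
    {"translation":[-1.4,3.5,0.2],"turn":[0.1,-1.4,0]},
    {"translation":[-1.6,5,0.35],"turn":[0.15,-2,0]},
    {"translation":[-1.8,6.5,0.5],"turn":[0.2,-2.6,0]},
    {"translation":[-2,8,0.6],"turn":[0.25,-3.2,0]},
    {"translation":[-2.1,9.5,0.75],"turn":[0.3,-3.8,0]},
    {"translation":[-2.2,11,0.85],"turn":[0.35,-4.4,0]},
    {"translation":[-2.3,12.5,0.95],"turn":[0.4,-4.9,0]},
    {"translation":[-2.323,13.96,1.06],"turn":[0.427,-5.2,-0.05]},
    {"translation":[-2.323,13.96,1.06],"turn":[0.427,-5.2,-0.05]},
    {"translation":[-2.323,13.96,1.06],"turn":[0.427,-5.2,-0.05]}
  ]
}}

```text
time_s: 14.47
ee_pos: [0.5298, -0.2781, 0.2571]
eef_rot: [-1.146, 1.569, 2.033]
force: [-0.3, 0.5, -3.2]
grip_width: 0.0178
```

{"op": "arm_command", "data": {
  "deltas": [
    {"translation":[0,0,0],"turn":[0,0,0]},
    {"translation":[0,0,0],"turn":[0,0,0]},
    {"translation":[0,0,0],"turn":[0,0,0]}
  ]
}}

```text
time_s: 14.72
ee_pos: [0.5302, -0.2755, 0.2591]
eef_rot: [-2.978, 1.569, 0.205]
force: [-0.4, 0.7, -3.2]
grip_width: 0.0173
```

Run:
```python
from port import *
Rt=Rtool([0,0,1],[.0404,-.9992,0]); delta([.5298,-.2765,.2585],Rt); p,r,o=cur(); print(p,o['force'],o['time_s'])
c=optics.camera('scene'); x,y=[int(v) for v in proj('scene',p-[0,0,.08])[0]]
cv2.imwrite('pics/ret.png',cv2.convertScaleAbs(cv2.resize(c[y-50:y+50,x-50:x+50],(500,500),interpolation=cv2.INTER_CUBIC),alpha=1.6)[:,:,::-1])
t=optics.camera('top'); cv2.imwrite('pics/top_after.png',cv2.convertScaleAbs(cv2.resize(t[142:192,242:292],(600,600),interpolation=cv2.INTER_CUBIC),alpha=1.6)[:,:,::-1])
```

```text
translation [0.023 0.04  0.017] turn [ 0.017 -0.018  0.003] rows 0.0
[ 0.53017053 -0.27548664  0.25906413] [-0.42256865  0.66350456 -3.20820347] 14.7167
```

View pics/ret.png

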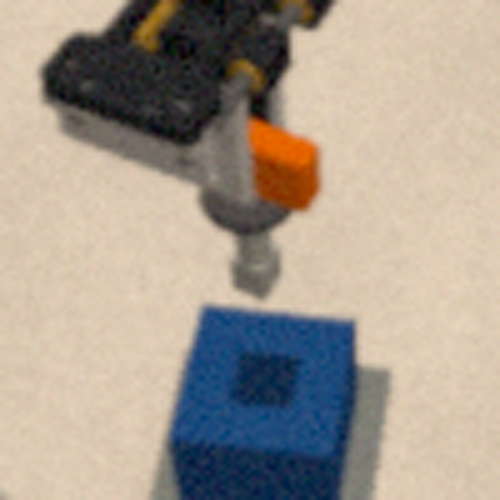

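View pics/top_after.png

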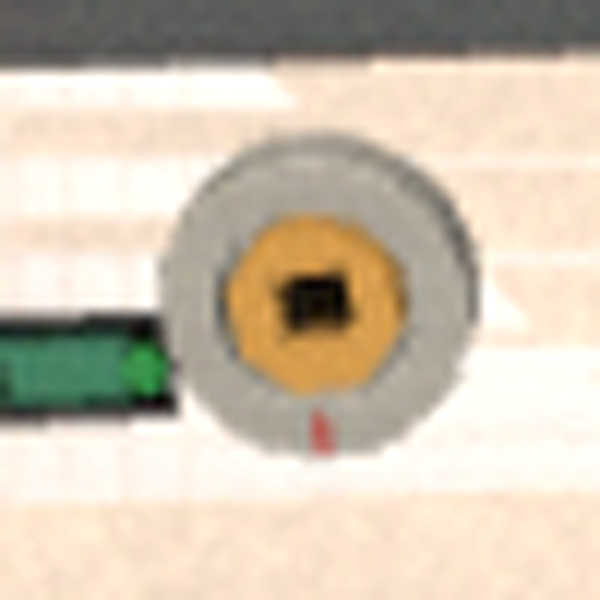

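```bash
sed -e "s/I=np.load('top_avg.npy')/I=np.mean([optics.camera('top').astype(float) for _ in range(6)],0)/" -e "s/c0=np.array(\[.6111,.0773,.0967\])/c0=np.array([.6111,.0773,.0967])-.004*F[:,2]/" fit5.py > fit7.py; python3 fit7.py
```

```text
-44 [-2.39  1.24 10.81 18.15] 1.3444
-40 [-2.37  1.11 10.04 21.14] 1.3436
-36 [-2.4   1.3  10.27 23.21] 1.3204
-32 [-2.48  1.06 10.13 24.01] 1.2971
-28 [-2.1   1.25  9.1  20.48] 1.283
-24 [-1.9   1.29  8.17 21.37] 1.2306
-20 [-2.    1.32  6.31 20.6 ] 1.1113
-16 [-1.85  0.97  5.13 18.49] 0.971
-12 [-2.    1.05  4.12 21.65] 0.7543
-8 [-2.23  1.4   3.5  18.24] 0.5669
-4 [-2.28  1.39  3.27 19.5 ] 0.37
0 [-2.08  1.08  2.98 18.2 ] 0.2334
4 [-2.09  1.21  2.77 18.84] 0.185
8 [-1.92  1.    2.67 16.87] 0.1998
12 [-2.07  0.93  2.52 17.39] 0.2752
16 [-2.11  0.89  2.89 17.66] 0.4193
20 [-1.8   1.17  3.74 16.66] 0.6211
24 [-1.72  0.99  4.64 14.88] 0.8738
28 [-1.99  0.87  4.83 18.  ] 0.9847
32 [-1.91  1.12  6.32 16.01] 1.1259
36 [-2.41  0.97  7.72 15.55] 1.2503
40 [-2.01  1.01  8.59 14.51] 1.3138
44 [-2.4   1.4  10.8  20.96] 1.3109
```

The recess has turned from −23° to about −84.5°, roughly 61°, so the plug is home. Next I lower the key into its stand.

{"op": "arm_command", "data": {
  "deltas": [
    {"translation":[0.8,0.03,0.01],"turn":[0,0,0]},
    {"translation":[1.6,0.03,0.01],"turn":[0,0,0]},
    {"translation":[2.2,0.03,0.01],"turn":[0,0,0]},
    {"translation":[2.8,0.03,0.01],"turn":[0,0,0]},
    {"translation":[3.4,0.03,0.01],"turn":[0,0,0]},
    {"translation":[4,0.03,0.01],"turn":[0,0,0]},
    {"translation":[4.6,0.03,0.01],"turn":[0,0,0]},
    {"translation":[5.1,0.03,0.01],"turn":[0,0,0]},
    {"translation":[5.5,0.03,0.01],"turn":[0,0,0]},
    {"translation":[5.8,0.03,0.01],"turn":[0,0,0]},
    {"translation":[5.8,0.03,0.01],"turn":[0,0,0]}
  ]
}}

```text
time_s: 16.03
ee_pos: [0.5295, -0.2769, 0.1124]
eef_rot: [-1.255, 1.569, 1.927]
force: [-0.2, -0.6, -4.0]
grip_width: 0.0178
```

{"op": "arm_command", "data": {
  "deltas": [
    {"translation":[0.08,0,0],"turn":[0,0,0]},
    {"translation":[0.16,0,0],"turn":[0,0,0]},
    {"translation":[0.2,0,0],"turn":[0,0,0]},
    {"translation":[0.2,0,0],"turn":[0,0,0]}
  ]
}}

```text
time_s: 16.37
ee_pos: [0.53, -0.2772, 0.1091]
eef_rot: [-3.062, 1.569, 0.121]
force: [-0.9, -0.3, -3.7]
grip_width: 0.0172
```

Run:
```python
from port import *
p,r,o=cur(); print(p,o['force'],o['moment'],o['time_s'])
c=optics.camera('scene'); x,y=[int(v) for v in proj('scene',p-[0,0,.05])[0]]
cv2.imwrite('pics/ret2.png',cv2.convertScaleAbs(cv2.resize(c[y-50:y+50,x-50:x+50],(500,500),interpolation=cv2.INTER_CUBIC),alpha=1.6)[:,:,::-1])
```

```text
[ 0.53002187 -0.27721872  0.10912108] [-0.88332935 -0.31755861 -3.66582948] [0.03793044 0.0286546  0.03302251] 16.3667
```

View pics/ret2.png

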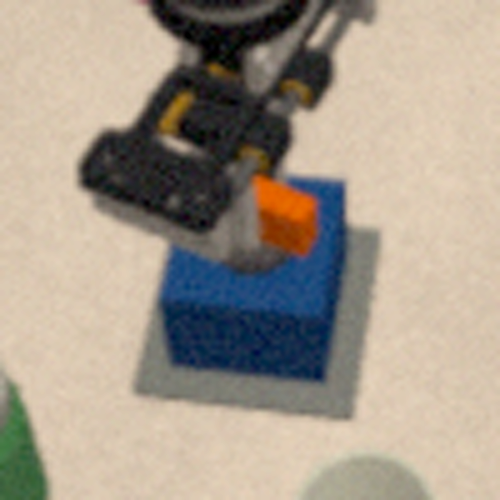

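Nearly down at z 0.1091 (grasp height was 0.1085). I'll lower a little more until contact, then release.

{"op": "arm_command", "data": {
  "deltas": [
    {"translation":[0.04,0,0],"turn":[0,0,0]},
    {"translation":[0.08,0,0],"turn":[0,0,0]},
    {"translation":[0.08,0,0],"turn":[0,0,0]}
  ]
}}

```text
time_s: 16.67
ee_pos: [0.5302, -0.2773, 0.1085]
eef_rot: [2.972, 1.568, -0.129]
force: [-5.0, 2.6, 10.7]
grip_width: 0.0179
```

Run:
```python
from port import *
p,r,o=cur(); print(p,o['force'],o['moment'],o['time_s'])
```

```text
[ 0.5302452  -0.27728497  0.10846234] [-5.00233861  2.61442965 10.68297284] [ 0.6496973   1.0724547  -0.01197846] 16.6667
```

{"op": "arm_command", "data": {
  "deltas": [
    {"translation":[-0.02,0,0],"turn":[0,0,0]},
    {"translation":[-0.02,0,0],"turn":[0,0,0]},
    {"translation":[-0.02,0,0],"turn":[0,0,0]},
    {"translation":[-0.02,0,0],"turn":[0,0,0]},
    {"translation":[-0.02,0,0],"turn":[0,0,0]},
    {"translation":[-0.02,0,0],"turn":[0,0,0]},
    {"translation":[-0.02,0,0],"turn":[0,0,0]},
    {"translation":[-0.02,0,0],"turn":[0,0,0]}
  ],
  "gripper": 70
}}

```text
time_s: 17.33
ee_pos: [0.5299, -0.2772, 0.1074]
eef_rot: [-2.838, 1.57, 0.344]
force: [0.2, -0.0, -0.1]
grip_width: 0.0676
```

{"op": "arm_command", "data": {
  "deltas": [
    {"translation":[-0.5,0,0],"turn":[0,0,0]},
    {"translation":[-1,0,0],"turn":[0,0,0]},
    {"translation":[-2,0,0],"turn":[0,0,0]},
    {"translation":[-3,0,0],"turn":[0,0,0]},
    {"translation":[-4,0,0],"turn":[0,0,0]},
    {"translation":[-5,0,0],"turn":[0,0,0]},
    {"translation":[-5,0,0],"turn":[0,0,0]}
  ]
}}

```text
time_s: 17.92
ee_pos: [0.5311, -0.278, 0.2394]
eef_rot: [2.652, 1.561, -0.449]
force: [0.6, 0.4, 1.0]
grip_width: 0.0701
```

{"op": "arm_command", "data": {
  "deltas": [
    {"translation":[0,1,1],"turn":[0,0,0]},
    {"translation":[0,2,2],"turn":[0,0,0]},
    {"translation":[0,3,3],"turn":[0,0,0]},
    {"translation":[0,4,4],"turn":[0,0,0]},
    {"translation":[0,5,5],"turn":[0,0,0]},
    {"translation":[0,6,6],"turn":[0,0,0]},
    {"translation":[0,7,7],"turn":[0,0,0]},
    {"translation":[0,7,7],"turn":[0,0,0]},
    {"translation":[0,7,7],"turn":[0,0,0]},
    {"translation":[0,7,7],"turn":[0,0,0]}
  ]
}}

```text
time_s: 18.75
ee_pos: [0.3623, -0.459, 0.2327]
eef_rot: [-3.14, 1.569, 0.042]
force: [0.8, -0.5, -0.6]
grip_width: 0.07
```

Run:
```python
from port import *
p,r,o=cur(); print(p,o['force'],o['time_s'],o['grip_width'])
a=optics.camera('scene'); b=optics.camera('top')
cv2.imwrite('pics/end_s.png',cv2.convertScaleAbs(a,alpha=1.4)[:,:,::-1]);cv2.imwrite('pics/end_t.png',cv2.convertScaleAbs(b,alpha=1.4)[:,:,::-1])
```

```text
[ 0.36226203 -0.45895991  0.23269635] [ 0.77921301 -0.51754128 -0.60505417] 18.75 0.07003904046953352
```

View pics/end_s.png

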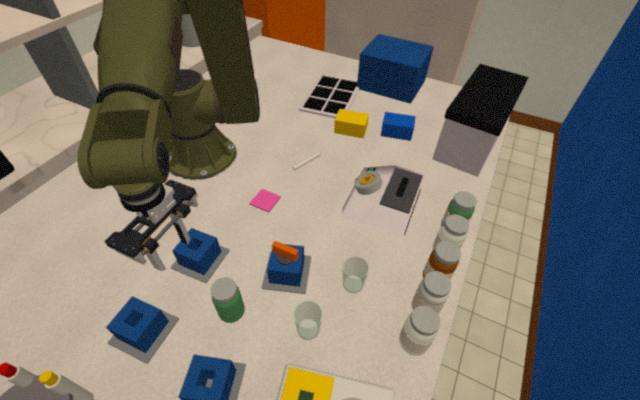

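View pics/end_t.png

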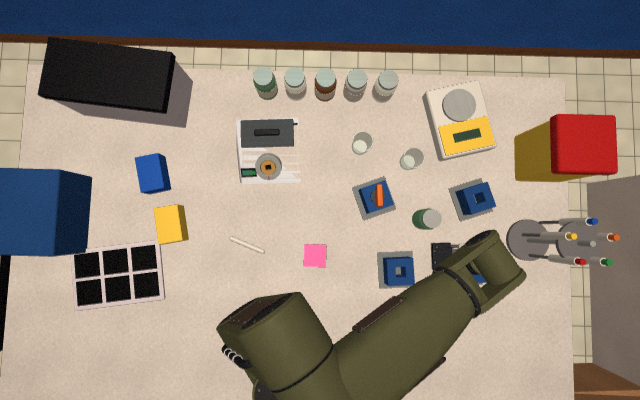

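```bash
python3 -c "
from station import ctrl
print(ctrl.hand_in())"
```

```text
the job is handed in; nothing more can be done
None
```

The plug is turned home, the key is back in its stand, and the job is handed in at about 19 s of the 64 s allowed.

I took the key from the leftmost stand and held it in line with the port to within about 0.2°. The bit went into the square recess on the first try and met the recess floor at about 14.5 mm by my measured seat height, against 16 mm given.

**Turning:** I turned the plug clockwise until it stopped sinking and the turning moment rose from near zero to 0.5 N m, so it was at its stop. I then backed the key off a few degrees to free it and drew it out.

**Last checks:**
- **Plug angle:** the recess in the top picture moved from about −23° to −84.5°, or roughly 61° against the 60° expected. This is good to about 2°.
- **Plug depth:** the key's tip sank about 4 mm while turning. The plug looks level with the rim in the scene picture, but I have no direct depth reading of it.
- **Key and bystanders:** the key stands upright in its stand, and the beakers, boxes and jar look unmoved. The gripper is clear of everything.

**A disagreement:** two ways of measuring the plug's centre differed by about 1.8 mm. I used a point midway between them.

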